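# Turn a nested work bin to stack it on its ledges

### The arm

A 6-joint arm with a two-finger parallel gripper is mounted at the origin on the work surface. World frame = base frame: x ahead of the robot, y to its left, z up, the work surface at z = 0. Lengths are in mm, angles in rad, forces in N, time in s.
With the tool pointing down it reaches from about 300 to 875 mm from the base axis. Payload 6.4 kg.
Tool frame: the origin (TCP) lies at the very end of the fingers, on their centre line; the grasp point (between the pads) lies ctrl.grip_depth behind it (ctrl.grip_depth is the distance from the TCP to the grasp point, in mm); z points along the fingers, y is the line along which they close (so a half turn about z gives the same grasp; the last joint's range is limited). The gripper opens to 88 mm and grips with 3 to 60 N. Pads are 18 mm wide; open, the fingers measure 123 mm over their backs; the gripper's body (75 mm by 187 mm) begins 45 mm behind the grasp point.
Start: joints at [0.909, 0.181, 1.607, -0, 1.354, -0.206], TCP at [253.095, 516.318, 238.714] pointing down, gripper open.
Joint ranges: [-2.99, 2.99], [-0.89, 2.07], [0.3, 2.58], [-1.14, 4.28], [0, 2.63], [-3.12, 3.12]. Speed limits (rad/s): [2.57, 2.57, 3.01, 3.14, 3.14, 3.14].

### API

Orientations are given as a unit quaternion [w, x, y, z].
In Python, from workcell import status, optics, job_done, ctrl gives the robot as it stands.
- The arm moves only by the tool drive_tool, never from a script. Its argument "steps" is a list of rows, each an object of numbers: "x", "y", "z": the shift along the world's x, y, z in units of 5 cm (1.0 is 5 cm); "ax", "ay", "az": the turn, a rotation vector about the world's x, y, z in units of 0.08 rad (1.0 is 0.08 rad); "gripper": the opening, from 0 (shut) to 1 (fully open). A call has 1 to 12 rows; each row shifts and turns the commanded pose from where the row before left it; what a row does not reach is not made up. A row lasts 1/8 s, in which the tool goes at most 62.5 mm and 10.7 degrees, less where a joint would pass 70% of its speed; a pose out of reach is approached as far as the arm can. A call with a number of a shift or a turn outside -1 to 1 is refused whole. A call with a gripper value outside its range is refused whole. The fingers move at their own pace and stop on an object; the grip force is fixed at half the most. Time passes only in rows, so rows that do not move let the fingers close. It gives the time, the measured TCP pose, the force, the opening and the grip force at its end, in the units of the state.
- status.get_obs(): the state, without advancing time (a new reading comes with each control period).
- optics.capture(name): name is "side" or "top" or "wrist"; returns a dict with "frame" (400x640x3 uint8, red, green, blue), "camera_matrix" (3x3 intrinsics, pixels), "k1" (the pictures are not rectified: a ray, as slopes to the right and down, at radius r is drawn at 1 + k1 r^2 times it, then the intrinsics apply), "world_from_camera" (4x4, takes a point from camera to world coordinates). Camera axes: x right, y down, z forward; pixel columns grow to the right and rows downward; lengths in mm; the calibration is good to about 2 mm. A picture is of the moment at which its call begins. There is no depth.
- job_done(): hands the job in; it is judged then, once.
Trained networks look in the newest picture that a camera, given by its name, has taken for a name from the list of things; names that differ only in an ending like _2 or _b are one class to them, and where a whole thing is asked for, a point or a joint stands for the part that bears it (a point fixed in the world has none). Each returns a list of dicts, best first, with "confidence" (0 to 1); they miss things now and then, are a little off and sometimes report something else, mostly with a low value. They report only what shows in the picture. A call takes as long as a camera call.
- optics.trace(camera, name): "pixels" (400x640 bool, what is visible of it) and "box" ([left, top, right, bottom] in pixels, round what is visible of it).
The state is a dict: "time_s": time; "qpos": joint angles; "dq": joint speeds; "joint_torque": joint torques, N m; "ee_pos": TCP position; "eef_rot": TCP orientation; "ft_force": force on the tool from outside, world axes, zero at the start; "torque": the same for the moment, N m; "width": finger opening in mm; "grip_force": force on a finger pad.
Only numpy, scipy, OpenCV 4.12 (cv2) and the standard library are available. Lean on these libraries where they do the work, as an engineer would, in place of code of your own. Each camera call takes 0.05 s, during which the arm holds its last target. There are 200 camera calls.

### The job

The empty top bin was put down the wrong way round and has sunk into the lower bin, over the finished parts. Lift it out, turn it half a turn and set it back on the lower bin so that it stands level on the four ledges with all its feet fully home in their pockets, and let go. Leave the lower bin standing where it is and do not disturb the other things on the bench.

Things in the scene. Friction and masses are not known exactly. Their poses are not given: they have to be found in the camera images.
- top_bin: Empty top bin, grey plastic, 195 x 145 mm over the rim, 86 high, 0.2 to 0.35 kg, walls 3 sloping out from a 150 x 100 base. Origin: centre of its underside, at foot-bottom level; x along its length, z up. Starts nested the same way round in the lower bin, origin 35 above the lower bin's, 4 mm play sideways. Stacked with feet home: 71 above; with feet up on the pocket walls: 76.
- lower_bin: Lower bin, same moulding, frame and sizes as the top bin, 1.6 kg with flat parts fixed on its floor (below z = 22 mm). Stands loose on the bench. Two ledges per long wall, the wall stepped in there: 24 mm wide, centred at x = +54 and x = -30, tops at z = 71 mm.
- top_bin_end (a point): Top edge of the top bin's rim, middle of its +x end: 93 mm from the bin's axis, 86 above its origin. Over the lower bin's +x end while nested, over its -x end once turned.
- top_bin_side (a point): Top edge of the top bin's rim, middle of its +y long side: 68 mm from the bin's axis, 86 above its origin. All round, the rim is an upright band 9 mm thick and 22 deep, this point on its centre line. Inside it is free for fingers from x = -14 to +38 mm and along the ends; elsewhere a ledge stands 10 below. The lower bin's rim, outside, is 86 mm above the bench.
- top_bin_foot (a point): Bottom of one of the top bin's four feet, each 15 x 8 mm and 6 high: at x = -54 and +30, y = +-45.5 mm in the bin's frame; this is the one at (-54, 45.5). Held by one side of the rim the bin sags a little, so its feet meet the ledges 1 to 3 mm early at the held side; missing the pockets, they meet 5 mm earlier still.
- lower_bin_pocket (a point): Floor of one of the lower bin's four pockets, at x = +54 and -30, y = +-45.5 mm, z = 71 in the bin's frame, on the ledges; this is the one at (54, 45.5). Walls 5 mm high at its two x ends and its outer side, open inwards; a foot has 1.5 mm play each way. They take the top bin's feet only when it is turned half a turn.
- mallet: bystander: hammer lying on the bench, 240 mm long, to be left alone; origin near its middle at bench level, x along the handle
- awl: bystander: slim tool with a handle lying on the bench, 160 mm long; origin near its middle at bench level, x along it
- tin: bystander: closed aluminium tin, 68 mm across, 75 mm high, standing; origin under its centre
- block: bystander: wooden block 110 x 70 x 35 mm (x, y, z); origin under its centre

How it is judged (in metres and radians):
At the end, for the whole second after the job is handed in: the top bin stands turned half a turn on the lower bin, its origin 69 to 73 mm above the lower bin's and within 4 mm of its axis, lengthwise axes within 0.06 rad, both level within 0.03 rad and at rest; the lower bin stands on the bench within 25 mm of where it was (z of top_bin in the frame of lower_bin between 0.069 and 0.073 m and horizontal distance between top_bin and lower_bin below 0.004 m and x of top_bin_end in the frame of lower_bin below -0.085 m and angle between the x axis of top_bin and the x axis of lower_bin, either way round below 0.06 rad and angle between each of top_bin, lower_bin's own z axis and vertical below 0.03 rad and height (world z) of lower_bin below 0.003 m and distance of lower_bin from where it was at the start of the episode below 0.025 m and linear speed of each of top_bin, lower_bin below 0.01 m/s); the robot touches nothing.
It fails at once if the lower bin is lifted or tipped (height (world z) of lower_bin above 0.02 m or angle between lower_bin's own z axis and vertical above 0.15 rad).
It fails at once if the lower bin is shoved more than 40 mm (distance of lower_bin from where it was at the start of the episode above 0.04 m).
It fails at once if a bystander is moved more than 20 mm (distance of any of mallet, awl, tin, block from where it was at the start of the episode above 0.02 m).
It also fails if it takes over 58 s, if anything falls off the work surface, if the arm or the gripper's body presses on something with over 40 N, if the wrist force passes 120 N, or if a joint passes its speed limit or range.

## Working session

There is one attempt and no reset: what is moved stays moved. The work goes in short steps, Python scripts to look and compute and a tool call to move; the robot and the scene stay as the last step left them, time stands still between calls to the robot, and variables do not carry over. Pictures are saved under pics/ and viewed, at most 10 in all, crops included, and the job is handed in when it is done.

Besides the shell and the picture viewer there is one more tool, called after "Emit:" by a JSON object that holds its "name" and its "arguments". drive_tool: Moves the arm, as the interface text tells. Its arguments: {"type":"object","properties":{"steps":{"type":"array","items":{"type":"object","properties":{"x":{"type":"number","minimum":-1,"maximum":1},"y":{"type":"number","minimum":-1,"maximum":1},"z":{"type":"number","minimum":-1,"maximum":1},"ax":{"type":"number","minimum":-1,"maximum":1},"ay":{"type":"number","minimum":-1,"maximum":1},"az":{"type":"number","minimum":-1,"maximum":1},"gripper":{"type":"number"}}}}},"required":["steps"]}

```bash
mkdir -p pics; cat > h.py <<'E'
import numpy as np,cv2
from workcell import status,optics,job_done,ctrl
def ray(c,uv):
    K=c["camera_matrix"];k=c["k1"];p=np.atleast_2d(uv).astype(float)
    d=cv2.undistortPoints(p[:,None],np.array(K,float),np.array([k,0,0,0.]),)[:,0]
    T=np.array(c["world_from_camera"]);v=np.c_[d,np.ones(len(d))]@T[:3,:3].T
    return T[:3,3],v
def atz(c,uv,z):
    o,v=ray(c,uv);return o+v*((z-o[2])/v[:,2])[:,None]
def proj(c,P):
    T=np.array(c["world_from_camera"]);q=(np.atleast_2d(P)-T[:3,3])@T[:3,:3]
    s=q[:,:2]/q[:,2:];s=s*(1+c["k1"]*(s**2).sum(1))[:,None];K=np.array(c["camera_matrix"])
    return s@np.diag([K[0,0],K[1,1]])+K[:2,2]
E
python3 - <<'E'
from h import *
print(ctrl.grip_depth,status.get_obs())
for n in ["side","top","wrist"]:
    c=optics.capture(n);cv2.imwrite(f"pics/{n}0.png",c["frame"][:,:,::-1])
    T=np.array(c["world_from_camera"]);print(n,T.round(2).tolist(),c["k1"],np.array(c["camera_matrix"])[0])
    np.savez(f"{n}0.npz",**c)
    for t in ["top_bin","lower_bin","top_bin_end","mallet","awl","tin","block"]:
        for r in optics.trace(n,t)[:2]:
            m=r["pixels"];ys,xs=np.nonzero(m)
            print(t,round(r["confidence"],2),np.array(r["box"]).tolist(),m.sum(),atz(c,[xs.mean(),ys.mean()],{"tin":40,"block":20}.get(t,100 if "bin" in t else 10)).round())
            np.save(f"{n}_{t}.npy",m) if r["confidence"]>.5 else 0
E
```

```text
18.700000000000003 {'time_s': 0.0, 'qpos': array([ 9.08708926e-01,  1.81505003e-01,  1.60798675e+00, -3.11548581e-06,
        1.35379236e+00, -2.06283308e-01]), 'dq': array([-2.55630509e-04,  1.67678683e-03, -2.13870768e-03, -4.51944679e-05,
        1.82107341e-04,  4.86641256e-04]), 'joint_torque': array([ 1.49158663e-03, -4.33863294e+01, -3.41849792e+01,  7.04484922e-02,
        3.85506637e-02, -1.20009413e-04]), 'ee_pos': array([252.75317259, 515.88560911, 237.84067225]), 'eef_rot': array([-3.54394566e-04,  2.25933907e-01,  9.74142266e-01, -7.67896825e-04]), 'ft_force': array([-0.38469192, -0.31121617,  0.34958211]), 'torque': array([ 0.02659113, -0.01264935, -0.02363575]), 'grip_force': 0.0, 'width': 87.89838621579523}
side [[-1.0, -0.04, 0.04, 572.59], [-0.05, 0.75, -0.66, 788.85], [-0.0, -0.66, -0.75, 972.37], [0.0, 0.0, 0.0, 1.0]] -0.03797213650270806 [391.15996084   0.         318.59742494]
top_bin 0.68 [310.8, 156.2, 380.6, 202.4] 2488 [[529. -58. 100.]]
lower_bin 0.69 [313.8, 196.3, 373.6, 217.7] 679 [[539.  45. 100.]]
top_bin_end 0.65 [311.2, 156.0, 381.2, 208.4] 2632 [[53
[... 626 characters left out ...]
[[527. -54. 100.]]
mallet 0.91 [147.1, 175.4, 181.7, 270.1] 1244 [[579. 395.  10.]]
mallet 0.72 [448.4, 163.4, 483.3, 210.4] 1329 [[ 635. -370.   10.]]
awl 0.9 [270.0, 127.3, 329.8, 140.9] 391 [[780.  19.  10.]]
awl 0.3 [312.3, 187.4, 377.2, 276.5] 5282 [[528. -57.  10.]]
tin 0.7 [146.6, 176.7, 184.0, 271.5] 1299 [[578. 384.  40.]]
block 0.93 [446.6, 166.1, 484.6, 210.8] 1440 [[ 634. -368.   20.]]
wrist [[0.44, 0.86, 0.24, 190.29], [0.9, -0.42, -0.12, 547.63], [0.0, 0.27, -0.96, 385.86], [0.0, 0.0, 0.0, 1.0]] -0.03420913001719648 [314.93129652   0.         314.67942191]
mallet 0.56 [279.1, 327.8, 320.4, 363.6] 730 [[469. 383.  10.]]
awl 0.7 [276.9, 325.8, 320.5, 363.4] 769 [[468. 384.  10.]]
```

```bash
python3 -c "
import cv2,numpy as np
a=[cv2.imread(f'pics/{n}0.png') for n in ('top','side')]
cv2.imwrite('pics/m.png',cv2.resize(np.vstack(a),(640,800))[:, :] if 0 else cv2.resize(a[0],(800,500)))
cv2.imwrite('pics/s.png',cv2.resize(a[1],(800,500)))"
```

```text
(no output)
```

View pics/m.png

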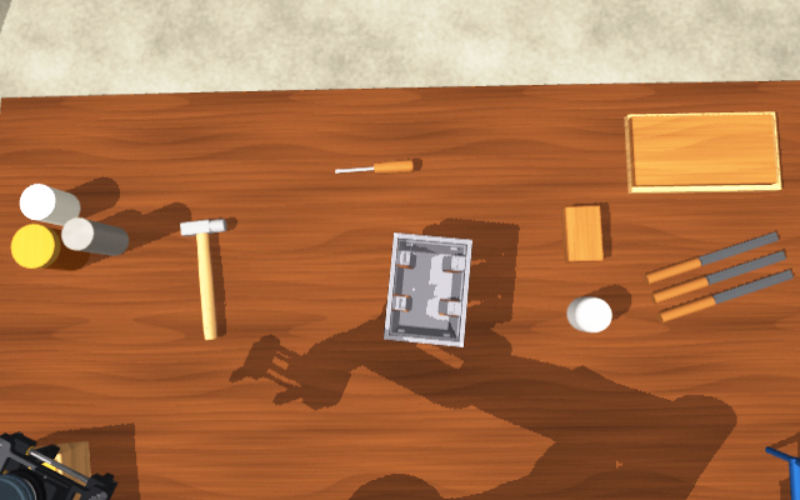

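View pics/s.png

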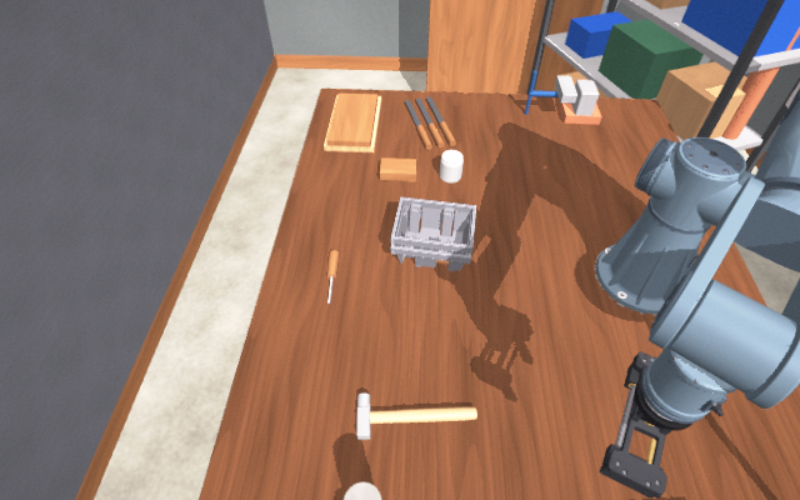

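The two views show the nested bins near (527, -56), long axis about world +x with yaw ≈ -0.09. The ledge pairs sit at rows 260 and 304 of the 800x500 top picture, so the bin's +x end is the far end. The mallet, awl, tin and block are all well clear. I'll move the wrist camera above the bins.

Emit:
{"name": "drive_tool", "arguments": {"steps": [{"x": 0.45, "y": -0.95, "z": 0.1, "az": 0.38, "gripper": 1}, {"x": 0.45, "y": -0.95, "z": 0.1, "az": 0.38, "gripper": 1}, {"x": 0.45, "y": -0.95, "z": 0.1, "az": 0.38, "gripper": 1}, {"x": 0.45, "y": -0.95, "z": 0.1, "az": 0.38, "gripper": 1}, {"x": 0.45, "y": -0.95, "z": 0.1, "az": 0.38, "gripper": 1}, {"x": 0.45, "y": -0.95, "z": 0.1, "az": 0.38, "gripper": 1}, {"x": 0.45, "y": -0.95, "z": 0.1, "az": 0.38, "gripper": 1}, {"x": 0.45, "y": -0.95, "z": 0.1, "az": 0.38, "gripper": 1}, {"x": 0.45, "y": -0.95, "z": 0.1, "az": 0.38, "gripper": 1}, {"x": 0.45, "y": -0.95, "z": 0.1, "az": 0.38, "gripper": 1}, {"x": 0.45, "y": -0.95, "z": 0.1, "az": 0.38, "gripper": 1}, {"x": 0.4, "y": -0.95, "z": 0.1, "az": 0.38, "gripper": 1}]}}

```text
invalid input
```

Emit:
{"name": "drive_tool", "arguments": {"steps": [{"gripper": 1}, {"gripper": 1}]}}

```text
invalid input
```

```bash
python3 - <<'E'
from h import *
c=optics.capture("wrist");np.savez("w1.npz",**c)
cv2.imwrite("pics/w1.png",cv2.resize(c["frame"][:,:,::-1],(800,500),interpolation=cv2.INTER_CUBIC))
for t in ["top_bin","lower_bin","top_bin_end"]:
    for r in optics.trace("wrist",t)[:1]: print(t,r["confidence"],r["box"]);np.save(f"w1_{t}.npy",r["pixels"])
E
```

```text
(no output)
```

View pics/w1.png

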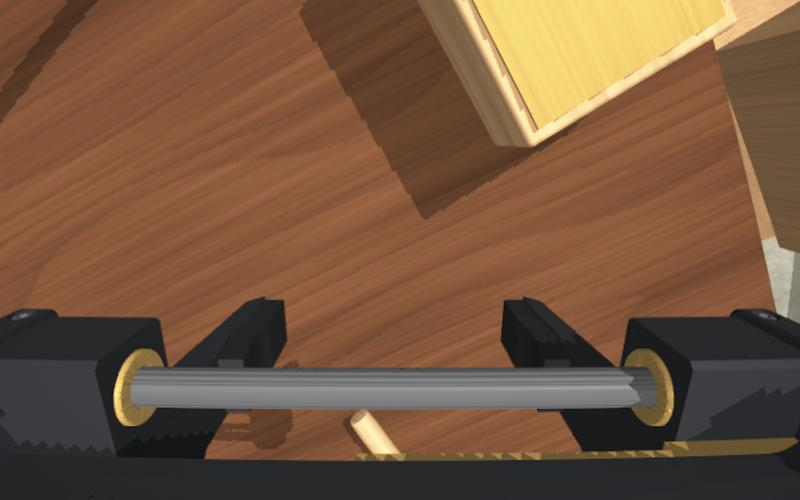

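Two things here: the move was refused, probably because every row must give all the keys. The wrist picture also shows the gripper covering rows below about 295 of 500, so the bin has to lie in the upper half of the view.

Emit:
{"name": "drive_tool", "arguments": {"steps": [{"x": 0.56, "y": -0.95, "z": 0.15, "ax": 0, "ay": 0, "az": 0.38, "gripper": 1}, {"x": 0.56, "y": -0.95, "z": 0.15, "ax": 0, "ay": 0, "az": 0.38, "gripper": 1}, {"x": 0.56, "y": -0.95, "z": 0.15, "ax": 0, "ay": 0, "az": 0.38, "gripper": 1}, {"x": 0.56, "y": -0.95, "z": 0.15, "ax": 0, "ay": 0, "az": 0.38, "gripper": 1}, {"x": 0.56, "y": -0.95, "z": 0.15, "ax": 0, "ay": 0, "az": 0.38, "gripper": 1}, {"x": 0.56, "y": -0.95, "z": 0.15, "ax": 0, "ay": 0, "az": 0.38, "gripper": 1}, {"x": 0.56, "y": -0.95, "z": 0.15, "ax": 0, "ay": 0, "az": 0.38, "gripper": 1}, {"x": 0.56, "y": -0.95, "z": 0.15, "ax": 0, "ay": 0, "az": 0.38, "gripper": 1}, {"x": 0.56, "y": -0.95, "z": 0.15, "ax": 0, "ay": 0, "az": 0.38, "gripper": 1}, {"x": 0.56, "y": -0.95, "z": 0.15, "ax": 0, "ay": 0, "az": 0.38, "gripper": 1}, {"x": 0.56, "y": -0.95, "z": 0.15, "ax": 0, "ay": 0, "az": 0.38, "gripper": 1}, {"x": 0.56, "y": -0.95, "z": 0.15, "ax": 0, "ay": 0, "az": 0.38, "gripper": 1}]}}

```text
time_s: 2.9
ee_pos: [589.8, -55.4, 329.1]
eef_rot: [0.0, 0.045, 0.999, 0.0]
ft_force: [-0.1, 0.1, -0.6]
width: 88.5
grip_force: 0.0
```

```bash
cat > snap.py <<'E'
import sys
from h import *
n,tag=sys.argv[1:3]
c=optics.capture(n);np.savez(f"{tag}.npz",**c)
cv2.imwrite(f"pics/{tag}.png",c["frame"][:,:,::-1])
for t in sys.argv[3:]:
    for r in optics.trace(n,t)[:1]: print(t,round(r["confidence"],2),r["box"]);np.save(f"{tag}_{t}.npy",r["pixels"])
E
python3 snap.py wrist w1 top_bin lower_bin
python3 -c "
import cv2;a=cv2.imread('pics/w1.png')[0:240,150:470];cv2.imwrite('pics/w1c.png',cv2.resize(a,(800,600),interpolation=cv2.INTER_CUBIC))"
```

```text
top_bin 0.6 [244.9, 23.0, 387.9, 205.5]
lower_bin 0.62 [259.6, 35.6, 370.6, 157.8]
```

View pics/w1c.png

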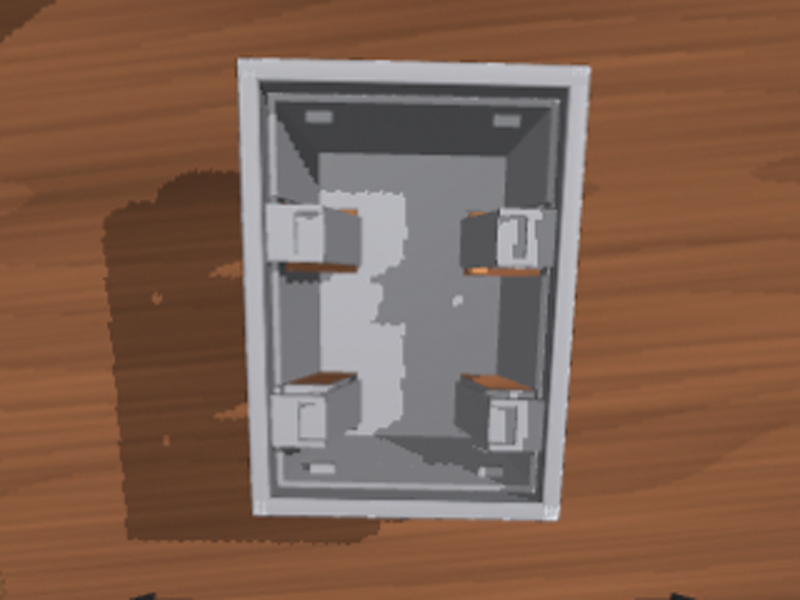

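The crop shows the rim corners clearly, at about (238,58), (590,68), (558,520) and (253,517). The ledges are nearer the bottom of the picture (world +x), so the +x end is the far end, as before. Next I'll fit the rim rectangle.

```bash
cat >> h.py <<'E'
from scipy.optimize import least_squares
def cornersof(c,mask=None,roi=None):
    """rim outline quad from bright low-saturation region: 4 fitted edge lines -> corners"""
    hsv=cv2.cvtColor(np.ascontiguousarray(c["frame"]),cv2.COLOR_RGB2HSV)
    m=((hsv[...,1]<60)&(hsv[...,2]>60)).astype(np.uint8)
    if mask is not None: m&=cv2.dilate(mask.astype(np.uint8),np.ones((9,9)))
    if roi: z=np.zeros_like(m);x0,y0,x1,y1=roi;z[y0:y1,x0:x1]=1;m&=z
    m=cv2.morphologyEx(m,cv2.MORPH_OPEN,np.ones((3,3)))
    k=max(cv2.findContours(m,cv2.RETR_EXTERNAL,cv2.CHAIN_APPROX_NONE)[0],key=cv2.contourArea)[:,0].astype(float)
    return k
def sat(c): return cv2.cvtColor(np.ascontiguousarray(c["frame"]),cv2.COLOR_RGB2HSV)[...,1].astype(np.float32)
def rect(p,L=195,W=145):
    x,y,z,a=p;R=np.array([[np.cos(a),-np.sin(a)],[np.sin(a),np.cos(a)]])
    q=np.array([[L/2,W/2],[-L/2,W/2],[-L/2,-W/2],[L/2,-W/2]])@R.T+[x,y]
    return np.c_[q,np.full(4,z)]
def fit(cs,p0,fixz=None,gate=12):
    """cs: list of (capture, contour). min distance of contour points to projected rim edges"""
    def full(p): return np.r_[p[:2],fixz,p[2]] if fixz is not None else p
    def res(p,sel=None):
        out=[]
        for c,k in cs:
            P=rect(full(p));d=[]
            for i in range(4):
                e=proj(c,P[i]+(P[(i+1)%4]-P[i])*np.linspace(0,1,15)[:,None])
                a,b=e[:-1],e[1:]; v=b-a; t=np.clip(((k[:,None]-a)*v).sum(2)/(v*v).sum(1),0,1)
                d.append(np.linalg.norm(k[:,None]-a-t[...,None]*v,axis=2).min(1))
            out.append(np.min(d,0))
        return np.concatenate(out)
    p0=np.array(p0,float); p0=p0 if fixz is None else np.r_[p0[:2],p0[3]]
    r=least_squares(res,p0,loss="cauchy",f_scale=.7,diff_step=1e-5,x_scale=[1,1,1,.01] if fixz is None else [1,1,.01])
    e=res(r.x);return full(r.x),np.median(e),(e<1.5).mean()
def load(f): return dict(np.load(f))
E
python3 - <<'E'
from h import *
w=load("w1.npz");m=np.load("w1_top_bin.npy");kw=cornersof(w,m)
print(status.get_obs()["ee_pos"],status.get_obs()["eef_rot"])
print("w free",fit([(w,kw)],[527,-54,121,-.09]))
print("w z121",fit([(w,kw)],[527,-54,121,-.09],121))
t=load("top0.npz");kt=cornersof(t,np.load("top_top_bin.npy"))
print("t z121",fit([(t,kt)],[527,-54,121,-.09],121))
print("both",fit([(w,kw),(t,kt)],[527,-54,121,-.09]))
E
```

```text
[589.81824384 -56.12241129 328.43669622] [-8.68359354e-05  4.73599816e-02  9.98877881e-01 -5.22576127e-05]
w free (array([ 5.29439077e+02, -5.06519950e+01,  1.18906991e+02, -1.09616666e-01]), np.float64(0.25702128147396797), np.float64(1.0))
w z121 (array([ 5.29650899e+02, -5.06694745e+01,  1.21000000e+02, -1.09857961e-01]), np.float64(0.4366391478642191), np.float64(1.0))
t z121 (array([ 5.28648140e+02, -5.29058982e+01,  1.21000000e+02, -1.13405579e-01]), np.float64(0.48246448270291703), np.float64(1.0))
both (array([ 5.29383889e+02, -5.07536547e+01,  1.18873102e+02, -1.09889346e-01]), np.float64(0.3099726655299671), np.float64(0.9542981501632208))
```

Emit:
{"name": "drive_tool", "arguments": {"steps": [{"x": -0.19, "y": 0.29, "z": -0.6, "ax": 0, "ay": 0, "az": -0.2, "gripper": 1}, {"x": -0.19, "y": 0.29, "z": -0.6, "ax": 0, "ay": 0, "az": 0, "gripper": 1}, {"x": -0.19, "y": 0.29, "z": -0.6, "ax": 0, "ay": 0, "az": 0, "gripper": 1}, {"x": -0.19, "y": 0.29, "z": -0.6, "ax": 0, "ay": 0, "az": 0, "gripper": 1}, {"x": -0.19, "y": 0.29, "z": -0.6, "ax": 0, "ay": 0, "az": 0, "gripper": 1}, {"x": 0, "y": 0, "z": -0.4, "ax": 0, "ay": 0, "az": 0, "gripper": 1}, {"x": 0, "y": 0, "z": -0.2, "ax": 0, "ay": 0, "az": 0, "gripper": 1}, {"x": 0, "y": 0, "z": 0, "ax": 0, "ay": 0, "az": 0, "gripper": 1}]}}

```text
time_s: 4.05
ee_pos: [541.1, 19.4, 148.4]
eef_rot: [-0.0, 0.053, 0.999, 0.0]
ft_force: [-1.4, -0.5, 0.3]
width: 88.0
grip_force: 0.0
```

```bash
python3 snap.py wrist w2 top_bin; python3 - <<'E'
from h import *
o=status.get_obs();print(o["ee_pos"],o["eef_rot"])
c=load("w2.npz");P=rect([529.5,-50.7,121,-.11]);im=np.ascontiguousarray(c["frame"][:,:,::-1])
for z in (121,):
  for L,W in((195,145),(177,127)):
    P=rect([529.5,-50.7,z,-.11],L,W)
    q=np.concatenate([proj(c,P[i]+(P[(i+1)%4]-P[i])*np.linspace(0,1,15)[:,None]) for i in range(4)])
    cv2.polylines(im,[q.round().astype(int)],True,(0,0,255),1)
cv2.imwrite("pics/w2o.png",cv2.resize(im,(800,500)))
E
```

```text
top_bin 0.57 [43.4, 47.8, 320.4, 364.3]
[542.12467466  18.87306454 149.60851239] [ 6.54031865e-04  5.34615530e-02  9.98569693e-01 -5.65912847e-05]
```

View pics/w2o.png

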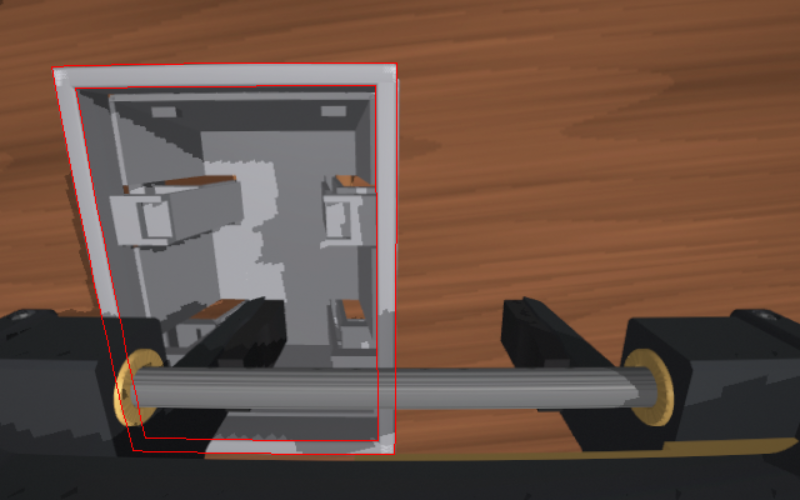

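The overlay matches the rim from this second wrist position, which confirms the 121 mm height. Next: lower, close the fingers and lift.

Emit:
{"name": "drive_tool", "arguments": {"steps": [{"x": 0.02, "y": -0.05, "z": -0.5, "ax": 0, "ay": 0, "az": 0, "gripper": 1}, {"x": 0, "y": 0, "z": -0.4, "ax": 0, "ay": 0, "az": 0, "gripper": 1}, {"x": 0, "y": 0, "z": -0.12, "ax": 0, "ay": 0, "az": 0, "gripper": 1}, {"x": 0, "y": 0, "z": 0, "ax": 0, "ay": 0, "az": 0, "gripper": 1}, {"x": 0, "y": 0, "z": 0, "ax": 0, "ay": 0, "az": 0, "gripper": 1}]}}

```text
time_s: 4.78
ee_pos: [543.5, 16.2, 98.9]
eef_rot: [0.001, 0.054, 0.999, -0.0]
ft_force: [-0.6, 0.6, -0.2]
width: 88.2
grip_force: 0.0
```

Emit:
{"name": "drive_tool", "arguments": {"steps": [{"x": 0, "y": 0, "z": 0, "ax": 0, "ay": 0, "az": 0, "gripper": 0}, {"x": 0, "y": 0, "z": 0, "ax": 0, "ay": 0, "az": 0, "gripper": 0}, {"x": 0, "y": 0, "z": 0, "ax": 0, "ay": 0, "az": 0, "gripper": 0}, {"x": 0, "y": 0, "z": 0, "ax": 0, "ay": 0, "az": 0, "gripper": 0}, {"x": 0, "y": 0, "z": 0, "ax": 0, "ay": 0, "az": 0, "gripper": 0}, {"x": 0, "y": 0, "z": 0, "ax": 0, "ay": 0, "az": 0, "gripper": 0}, {"x": 0, "y": 0, "z": 0, "ax": 0, "ay": 0, "az": 0, "gripper": 0}, {"x": 0, "y": 0, "z": 0, "ax": 0, "ay": 0, "az": 0, "gripper": 0}]}}

```text
time_s: 5.78
ee_pos: [542.8, 16.2, 97.8]
eef_rot: [0.0, 0.054, 0.999, -0.0]
ft_force: [-0.1, 0.0, -0.2]
width: 12.1
grip_force: 29.1
```

Emit:
{"name": "drive_tool", "arguments": {"steps": [{"x": 0, "y": 0, "z": 0.1, "ax": 0, "ay": 0, "az": 0, "gripper": 0}, {"x": 0, "y": 0, "z": 0.2, "ax": 0, "ay": 0, "az": 0, "gripper": 0}, {"x": 0, "y": 0, "z": 0.3, "ax": 0, "ay": 0, "az": 0, "gripper": 0}, {"x": 0, "y": 0, "z": 0.3, "ax": 0, "ay": 0, "az": 0, "gripper": 0}, {"x": 0, "y": 0, "z": 0.4, "ax": 0, "ay": 0, "az": 0, "gripper": 0}, {"x": 0, "y": 0, "z": 0.4, "ax": 0, "ay": 0, "az": 0, "gripper": 0}, {"x": 0, "y": 0, "z": 0.5, "ax": 0, "ay": 0, "az": 0, "gripper": 0}, {"x": 0, "y": 0, "z": 0.5, "ax": 0, "ay": 0, "az": 0, "gripper": 0}, {"x": 0, "y": 0, "z": 0.4, "ax": 0, "ay": 0, "az": 0, "gripper": 0}, {"x": 0, "y": 0, "z": 0.3, "ax": 0, "ay": 0, "az": 0, "gripper": 0}, {"x": 0, "y": 0, "z": 0, "ax": 0, "ay": 0, "az": 0, "gripper": 0}, {"x": 0, "y": 0, "z": 0, "ax": 0, "ay": 0, "az": 0, "gripper": 0}]}}

```text
time_s: 7.28
ee_pos: [542.1, 16.4, 267.0]
eef_rot: [-0.001, 0.053, 0.999, 0.0]
ft_force: [-0.3, 1.0, -2.2]
width: 11.3
grip_force: 28.9
```

```bash
python3 - <<'E'
from h import *
o=status.get_obs();print(o["ee_pos"],o["ft_force"],o["torque"])
s=optics.capture("side");f=s["frame"][90:260,200:460,::-1];np.savez("s3.npz",**s)
t=optics.capture("top");np.savez("t3.npz",**t);g=t["frame"][130:300,230:460,::-1]
cv2.imwrite("pics/l1.png",np.vstack([cv2.resize(f,(459,300)),cv2.resize(g,(459,300))]))
E
```

```text
[542.12771705  16.41104703 266.96770835] [-0.32676214  1.02145616 -2.18812572] [ 0.14332749 -0.06011877  0.0484218 ]
```

View pics/l1.png

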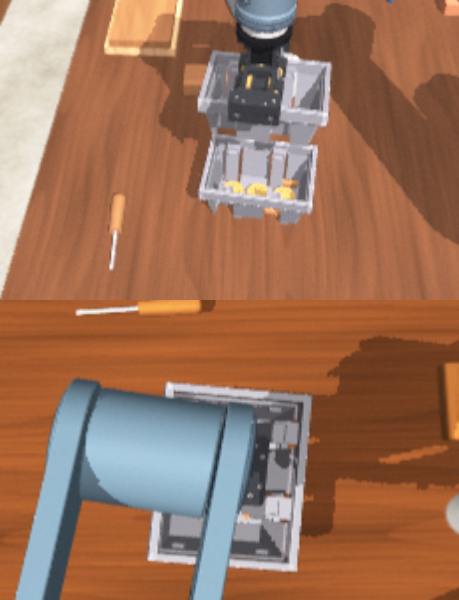

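The side view shows the top bin hanging nearly level from the gripper and the lower bin still in place with its parts. Next I'll turn it half a turn while moving clear, so that the wrist camera can see the lower bin.

Emit:
{"name": "drive_tool", "arguments": {"steps": [{"x": -0.12, "y": 0.08, "z": 0.06, "ax": 0, "ay": 0, "az": -0.5, "gripper": 0}, {"x": -0.12, "y": 0.08, "z": 0.06, "ax": 0, "ay": 0, "az": -1, "gripper": 0}, {"x": -0.12, "y": 0.08, "z": 0.06, "ax": 0, "ay": 0, "az": -1, "gripper": 0}, {"x": -0.12, "y": 0.08, "z": 0.06, "ax": 0, "ay": 0, "az": -1, "gripper": 0}, {"x": -0.12, "y": 0.08, "z": 0.06, "ax": 0, "ay": 0, "az": -1, "gripper": 0}, {"x": -0.12, "y": 0.08, "z": 0.06, "ax": 0, "ay": 0, "az": -1, "gripper": 0}, {"x": -0.12, "y": 0.08, "z": 0.06, "ax": 0, "ay": 0, "az": -1, "gripper": 0}, {"x": -0.12, "y": 0.08, "z": 0.06, "ax": 0, "ay": 0, "az": -1, "gripper": 0}, {"x": -0.12, "y": 0.08, "z": 0.06, "ax": 0, "ay": 0, "az": -1, "gripper": 0}, {"x": -0.12, "y": 0.08, "z": 0.06, "ax": 0, "ay": 0, "az": -1, "gripper": 0}, {"x": -0.12, "y": 0.08, "z": 0.06, "ax": 0, "ay": 0, "az": -1, "gripper": 0}, {"x": -0.12, "y": 0.08, "z": 0.06, "ax": 0, "ay": 0, "az": -1, "gripper": 0}]}}

```text
time_s: 8.88
ee_pos: [470.1, 64.4, 303.0]
eef_rot: [-0.001, 0.492, 0.87, -0.0]
ft_force: [-0.6, 0.1, -1.1]
width: 11.2
grip_force: 28.9
```

Emit:
{"name": "drive_tool", "arguments": {"steps": [{"x": 0, "y": 0, "z": 0, "ax": 0, "ay": 0, "az": -1, "gripper": 0}, {"x": 0, "y": 0, "z": 0, "ax": 0, "ay": 0, "az": -1, "gripper": 0}, {"x": 0, "y": 0, "z": 0, "ax": 0, "ay": 0, "az": -1, "gripper": 0}, {"x": 0, "y": 0, "z": 0, "ax": 0, "ay": 0, "az": -1, "gripper": 0}, {"x": 0, "y": 0, "z": 0, "ax": 0, "ay": 0, "az": -1, "gripper": 0}, {"x": 0, "y": 0, "z": 0, "ax": 0, "ay": 0, "az": -1, "gripper": 0}, {"x": 0, "y": 0, "z": 0, "ax": 0, "ay": 0, "az": -1, "gripper": 0}, {"x": 0, "y": 0, "z": 0, "ax": 0, "ay": 0, "az": -1, "gripper": 0}, {"x": 0, "y": 0, "z": 0, "ax": 0, "ay": 0, "az": -1, "gripper": 0}, {"x": 0, "y": 0, "z": 0, "ax": 0, "ay": 0, "az": -1, "gripper": 0}, {"x": 0, "y": 0, "z": 0, "ax": 0, "ay": 0, "az": -1, "gripper": 0}, {"x": 0, "y": 0, "z": 0, "ax": 0, "ay": 0, "az": -1, "gripper": 0}]}}

```text
time_s: 10.38
ee_pos: [470.3, 64.2, 302.9]
eef_rot: [-0.0, 0.839, 0.545, -0.001]
ft_force: [0.3, 0.4, -1.7]
width: 11.5
grip_force: 28.9
```

Emit:
{"name": "drive_tool", "arguments": {"steps": [{"x": 0, "y": 0, "z": 0, "ax": 0, "ay": 0, "az": -1, "gripper": 0}, {"x": 0, "y": 0, "z": 0, "ax": 0, "ay": 0, "az": -1, "gripper": 0}, {"x": 0, "y": 0, "z": 0, "ax": 0, "ay": 0, "az": -1, "gripper": 0}, {"x": 0, "y": 0, "z": 0, "ax": 0, "ay": 0, "az": -1, "gripper": 0}, {"x": 0, "y": 0, "z": 0, "ax": 0, "ay": 0, "az": -1, "gripper": 0}, {"x": 0, "y": 0, "z": 0, "ax": 0, "ay": 0, "az": -1, "gripper": 0}, {"x": 0, "y": 0, "z": 0, "ax": 0, "ay": 0, "az": -1, "gripper": 0}, {"x": 0, "y": 0, "z": 0, "ax": 0, "ay": 0, "az": -1, "gripper": 0}, {"x": 0, "y": 0, "z": 0, "ax": 0, "ay": 0, "az": -1, "gripper": 0}, {"x": 0, "y": 0, "z": 0, "ax": 0, "ay": 0, "az": -1, "gripper": 0}, {"x": 0, "y": 0, "z": 0, "ax": 0, "ay": 0, "az": -1, "gripper": 0}, {"x": 0, "y": 0, "z": 0, "ax": 0, "ay": 0, "az": -1, "gripper": 0}]}}

```text
time_s: 11.88
ee_pos: [470.2, 64.2, 302.8]
eef_rot: [0.0, 0.995, 0.096, -0.001]
ft_force: [-0.7, 0.4, -2.4]
width: 11.6
grip_force: 28.9
```

Emit:
{"name": "drive_tool", "arguments": {"steps": [{"x": 0, "y": 0, "z": 0, "ax": 0, "ay": 0, "az": -1, "gripper": 0}, {"x": 0, "y": 0, "z": 0, "ax": 0, "ay": 0, "az": -1, "gripper": 0}, {"x": 0, "y": 0, "z": 0, "ax": 0, "ay": 0, "az": -1, "gripper": 0}, {"x": 0, "y": 0, "z": 0, "ax": 0, "ay": 0, "az": -0.77, "gripper": 0}, {"x": 0, "y": 0, "z": 0, "ax": 0, "ay": 0, "az": 0, "gripper": 0}, {"x": 0, "y": 0, "z": 0, "ax": 0, "ay": 0, "az": 0, "gripper": 0}]}}

```text
time_s: 12.62
ee_pos: [470.4, 64.3, 303.3]
eef_rot: [0.0, 0.999, -0.053, -0.0]
ft_force: [0.3, 0.2, -3.1]
width: 11.3
grip_force: 28.9
```

```bash
python3 snap.py wrist w3 top_bin lower_bin; python3 -c "
from h import *
o=status.get_obs();print(o['time_s'],o['ee_pos'],o['eef_rot'],o['qpos'],o['torque'])
cv2.imwrite('pics/w3v.png',cv2.resize(cv2.imread('pics/w3.png'),(800,500)))"
```

```text
top_bin 0.76 [1.0, 20.8, 333.2, 363.6]
lower_bin 0.69 [342.6, 16.0, 484.7, 197.0]
12.775 [470.53042727  64.28625125 303.56887989] [ 2.82720800e-05  9.98583913e-01 -5.31991460e-02 -1.35977885e-04] [-1.14834305e-01 -1.00128021e-01  1.76680502e+00 -7.35172680e-05
  1.47518361e+00  1.56241759e+00] [-0.13877611  0.17932432  0.02899051]
```

View pics/w3v.png

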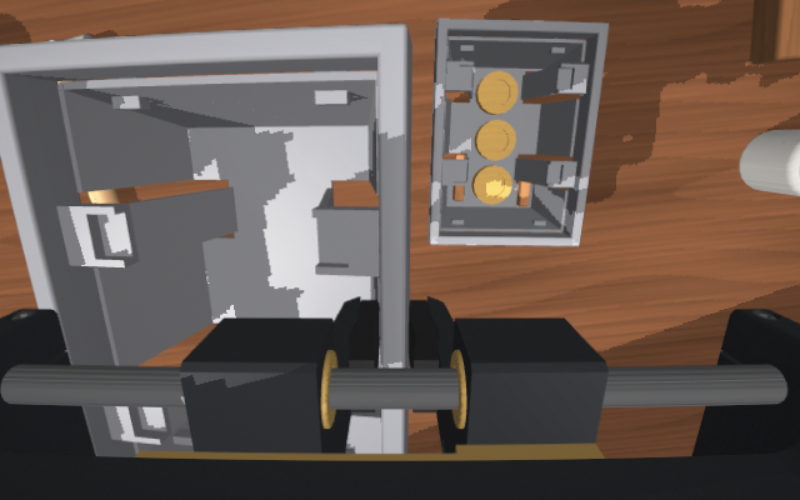

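The picture shows the lower bin fully visible at right, with corners near (437,20), (607,24), (580,245) and (430,243). The held bin is at left with its outer corner at (407,25), so both can be fitted in one camera frame.

```bash
cat >> h.py <<'E'
def heldfit(c,k,o,p0,L=195,W=145):
    """held bin: fit rim-top outer rectangle pose (x,y,z,yaw,roll about own x); k: outer contour pts of its two visible edges"""
    def corners(p):
        x,y,z,a,r=p;Rz=cv2.Rodrigues(np.array([0,0,a]))[0]@cv2.Rodrigues(np.array([r,0,0.]))[0]
        q=np.array([[L/2,W/2,0],[-L/2,W/2,0],[-L/2,-W/2,0],[L/2,-W/2,0]]);return q@Rz.T+[x,y,z]
    def res(p):
        P=corners(p);d=[]
        for i in range(4):
            e=proj(c,P[i]+(P[(i+1)%4]-P[i])*np.linspace(0,1,15)[:,None]);a,b=e[:-1],e[1:];v=b-a
            t=np.clip(((k[:,None]-a)*v).sum(2)/(v*v).sum(1),0,1)
            d.append(np.linalg.norm(k[:,None]-a-t[...,None]*v,axis=2).min(1))
        return np.min(d,0)
    return corners,res
E
python3 - <<'E'
from h import *
c=load("w3.npz");ml=np.load("w3_lower_bin.npy");mt=np.load("w3_top_bin.npy")
k=cornersof(c,ml,(341,0,520,210))
pl=fit([(c,k)],[529,-52,86,-.11],86);print("lower z86",pl);print("free",fit([(c,k)],[529,-52,86,-.11]))
hsv=cv2.cvtColor(np.ascontiguousarray(c["frame"]),cv2.COLOR_RGB2HSV)
# edge samples: right outer edge (per row, last grey px left of col 340), top outer edge (per column, first grey px)
g=(hsv[...,1]<60)&(hsv[...,2]>60)
R=[(np.nonzero(g[r,300:340])[0].max()+300+.5,r) for r in range(40,225,4)]
T=[(u,np.nonzero(g[5:60,u])[0].min()+5-.5) for u in range(100,318,5)]
print(R[::10],T[::10])
k=np.array(R+T,float)
o=status.get_obs();tcp=o["ee_pos"]
a=-.11+np.pi
ya=np.array([-np.sin(a),np.cos(a)]);xa=np.array([np.cos(a),np.sin(a)])
ctr=tcp[:2]-68*ya-6*xa
corners,res=heldfit(c,k,o,None)
for roll in (0,.01,.02,.03,.04):
    z=tcp[2]+23.2-68*0  # centre height = held edge - 68*sin(roll)
    f=lambda q:res([q[0],q[1],z-68*np.sin(roll),q[2],roll])
    r=least_squares(f,[ctr[0],ctr[1],a],loss="cauchy",f_scale=.7,diff_step=1e-5,x_scale=[1,1,.01])
    print(roll,r.x,np.median(res([r.x[0],r.x[1],z-68*np.sin(roll),r.x[2],roll])),"ctr-tcp",r.x[:2]-tcp[:2])
f=lambda q:res(q)
r=least_squares(f,[ctr[0],ctr[1],tcp[2]+22,a,.01],loss="cauchy",f_scale=.7,diff_step=1e-6,x_scale=[1,1,1,.01,.01]);print("free",r.x,np.median(res(r.x)))
print("nominal ctr",ctr,"nominal ctr-tcp",ctr-tcp[:2])
E
```

```text
lower z86 (array([ 5.29464376e+02, -4.88442630e+01,  8.60000000e+01, -1.16167170e-01]), np.float64(0.3901213556283606), np.float64(1.0))
free (array([ 5.29602738e+02, -4.92446844e+01,  8.48579361e+01, -1.16296192e-01]), np.float64(0.37030089535972954), np.float64(1.0))
[(np.float64(329.5), 40), (np.float64(328.5), 80), (np.float64(328.5), 120), (np.float64(327.5), 160), (np.float64(327.5), 200)] [(100, np.float64(28.5)), (150, np.float64(25.5)), (200, np.float64(23.5)), (250, np.float64(20.5)), (300, np.float64(18.5))]
0 [480.58164358 129.69010933   3.06193954] 0.4447493976848386 ctr-tcp [10.05121631 65.40385808]
0.01 [480.77858493 129.86269175   3.05912453] 0.44959528700027857 ctr-tcp [10.24815765 65.5764405 ]
0.02 [480.97682293 130.03218126   3.05628142] 0.4548111352418115 ctr-tcp [10.44639565 65.74593002]
0.03 [481.17630714 130.19986379   3.05340614] 0.4245877545682222 ctr-tcp [10.64587987 65.91361254]
0.04 [481.37669763 130.36447048   3.05051755] 0.3722652412809765 ctr-tcp [10.84627036 66.07821923]
free [4.80178382e+02 1.31323733e+02 3.28472661e+02 3.03766605e+00
 1.09265835e-01] 0.2436569216069411
nominal ctr [483.95908832 131.2165961 ] nominal ctr-tcp [13.42866104 66.93034486]
```

```bash
python3 snap.py side s4 top_bin lower_bin; python3 snap.py top t4 top_bin lower_bin; python3 - <<'E'
from h import *
P={}
for nm,q in {"A":[480.9,130,325.2,3.056,.02],"B":[480.2,131.3,328.5-68*0,3.038,.109]}.items():
    P[nm]=q
ims=[]
for f,roi in(("s4",None),("t4",None)):
    c=load(f+".npz");im=np.ascontiguousarray(c["frame"][:,:,::-1])
    from h import heldfit
    big=cv2.resize(im,None,fx=3,fy=3,interpolation=cv2.INTER_CUBIC);allq=[]
    for nm,col in (("A",(0,0,255)),("B",(0,255,0))):
        cr,_=heldfit(c,None,None,None);q=proj(c,cr(P[nm]));allq.append(q)
        cv2.polylines(big,[((q+.5)*3).round().astype(int)],True,col,1)
    q=np.vstack(allq);x0,y0=(q.min(0)-12).astype(int)*3;print(f,q.round(1).tolist())
    ims.append(big[max(y0,0):max(y0,0)+300,max(x0,0):max(x0,0)+400])
cv2.imwrite("pics/h4.png",cv2.resize(np.hstack([cv2.copyMakeBorder(i,0,300-i.shape[0],0,400-i.shape[1],0) for i in ims]),(800,300)))
E
```

```text
top_bin 0.6 [327.2, 147.3, 414.6, 213.9]
lower_bin 0.59 [315.1, 166.5, 367.9, 219.7]
top_bin 0.55 [213.5, 201.6, 290.8, 315.1]
lower_bin 0.92 [312.3, 189.3, 376.6, 276.9]
s4 [[414.3, 154.5], [335.1, 147.0], [327.9, 190.3], [415.5, 199.4], [415.9, 152.5], [336.1, 144.1], [327.7, 190.9], [415.1, 201.2]]
t4 [[283.4, 313.6], [291.3, 206.6], [214.0, 201.3], [204.7, 307.3], [281.0, 315.5], [291.0, 207.4], [214.9, 201.3], [203.7, 306.7]]
```

View pics/h4.png

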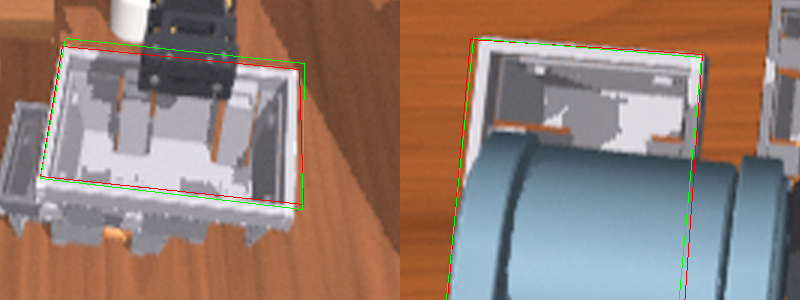

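Overlay: hypothesis A (small roll, red) follows the rim in both fixed views. B (green) does not: it is off at the side view's right and lower edges. I'll refine both bins in each camera with gradient edge fits.

```bash
cat >> h.py <<'E'
def edgefit(c,p,edges,srange=5,it=3,free=(0,1,3),box=None):
    """refine p=(x,y,z,yaw,roll): rim outer edges 'edges' (i: corner i->i+1), saturation gradient along image normal"""
    s=cv2.GaussianBlur(sat(c),(0,0),.8);p=np.array(p,float);cr,_=heldfit(c,None,None,None)
    ts=np.linspace(.06,.94,40)
    def pts(p):
        P=cr(p);return np.vstack([proj(c,P[i]+(P[(i+1)%4]-P[i])*ts[:,None]) for i in edges])
    for _ in range(it):
        q=pts(p);ctr=proj(c,cr(p)).mean(0);obs=[];nn=[];ok=[]
        for j,i in enumerate(edges):
            e=q[j*40:(j+1)*40];d=e[-1]-e[0];n=np.array([-d[1],d[0]])/np.linalg.norm(d);n*=np.sign(n@(e.mean(0)-ctr))
            off=np.arange(-srange,srange+.01,.25)
            g=cv2.remap(s,(e[:,:1]+n[0]*off).astype(np.float32),(e[:,1:]+n[1]*off).astype(np.float32),cv2.INTER_LINEAR,borderValue=0)
            dg=np.gradient(g,axis=1);b=dg.argmax(1)
            obs+=list(off[b]);nn+=[n]*40;ok+=list((dg.max(1)>8)&(e.min(1)>2)&(e[:,0]<637)&((box is None)|(e[:,1]<(box or 999))))
        obs=np.array(obs);nn=np.array(nn);ok=np.array(ok);fr=list(free)
        def res(v):
            pp=p.copy();pp[fr]=v;return (((pts(pp)-q)*nn).sum(1)-obs)[ok]
        r=least_squares(res,p[fr],loss="cauchy",f_scale=.5,diff_step=1e-6,x_scale=[.01 if f>2 else 1 for f in fr]);p[fr]=r.x
    e=res(p[fr]);return p.round(4),ok.sum(),np.median(abs(e)).round(2)
E
python3 - <<'E'
from h import *
np.set_printoptions(suppress=True)
H=[481.2,130,325.2,3.056,.02];Lo=[529.5,-49,86,-.116,0]
# held corners: 0:+x+y(near robot, held side -y world) 1:-x+y 2:-x-y 3:+x-y ; edges 0 held side,1 far(-x, world +x),2 world +y,3 world -x
for f,he,le,box in (("w3",[0,1],[0,1,2,3],225),("t4",[0,1,2],[0,1,2,3],225),("s4",[3,1],[0,1,3],None)):
    c=load(f+".npz");print(f,"held",edgefit(c,H,he,box=box));print("   lower",edgefit(c,Lo,le))
t=load("w1.npz");print("w1 top",edgefit(t,[529.5,-50.7,121,-.11,0],[0,1,2,3]),edgefit(t,[529.5,-50.7,121,-.11,0],[0,1,2,3],free=(0,1,2,3)))
t=load("top0.npz");print("top0",edgefit(t,[529.5,-50.7,121,-.11,0],[0,1,2,3]))
t=load("side0.npz");print("side0",edgefit(t,[529.5,-50.7,121,-.11,0],[0,1,2,3]))
E
```

```text
w3 held (array([480.9637, 129.8658, 325.2   ,   3.0589,   0.02  ]), np.int64(50), np.float64(0.27))
   lower (array([529.6447, -49.1828,  86.    ,  -0.1173,   0.    ]), np.int64(160), np.float64(0.42))
t4 held (array([481.7861, 126.4988, 325.2   ,   3.0387,   0.02  ]), np.int64(53), np.float64(0.21))
   lower (array([528.7733, -52.0282,  86.    ,  -0.1191,   0.    ]), np.int64(129), np.float64(0.24))
s4 held (array([469.7764, -32.7154, 325.2   ,   3.0324,   0.02  ]), np.int64(0), np.float64(nan))
   lower (array([532.9757, -31.4144,  86.    ,  -0.1108,   0.    ]), np.int64(60), np.float64(0.25))
w1 top (array([529.5183, -50.6734, 121.    ,  -0.1098,   0.    ]), np.int64(160), np.float64(0.25)) (array([529.5484, -50.6512, 121.7161,  -0.1096,   0.    ]), np.int64(160), np.float64(0.22))
top0 (array([528.5663, -52.7855, 121.    ,  -0.1109,   0.    ]), np.int64(160), np.float64(0.26))
side0 (array([530.2834, -53.5807, 121.    ,  -0.1079,   0.    ]), np.int64(120), np.float64(0.22))
  return _methods._mean(a, axis=axis, dtype=dtype,
  ret = ret.dtype.type(ret / rcount)
```

Emit:
{"name": "drive_tool", "arguments": {"steps": [{"x": 0.076, "y": -0.3, "z": -0.1, "ax": 0.25, "ay": -0.03, "az": -0.25, "gripper": 0}, {"x": 0.076, "y": -0.3, "z": -0.1, "ax": 0, "ay": 0, "az": 0, "gripper": 0}, {"x": 0.076, "y": -0.3, "z": -0.1, "ax": 0, "ay": 0, "az": 0, "gripper": 0}, {"x": 0.076, "y": -0.3, "z": -0.1, "ax": 0, "ay": 0, "az": 0, "gripper": 0}, {"x": 0.076, "y": -0.3, "z": -0.1, "ax": 0, "ay": 0, "az": 0, "gripper": 0}, {"x": 0.076, "y": -0.3, "z": -0.1, "ax": 0, "ay": 0, "az": 0, "gripper": 0}, {"x": 0.076, "y": -0.3, "z": -0.1, "ax": 0, "ay": 0, "az": 0, "gripper": 0}, {"x": 0.076, "y": -0.3, "z": -0.1, "ax": 0, "ay": 0, "az": 0, "gripper": 0}, {"x": 0.076, "y": -0.3, "z": -0.1, "ax": 0, "ay": 0, "az": 0, "gripper": 0}, {"x": 0.076, "y": -0.3, "z": -0.1, "ax": 0, "ay": 0, "az": 0, "gripper": 0}, {"x": 0.076, "y": -0.3, "z": -0.1, "ax": 0, "ay": 0, "az": 0, "gripper": 0}, {"x": 0.08, "y": -0.28, "z": -0.1, "ax": 0, "ay": 0, "az": 0, "gripper": 0}]}}

```text
time_s: 14.58
ee_pos: [516.7, -115.7, 243.4]
eef_rot: [-0.01, 0.998, -0.064, 0.001]
ft_force: [-0.2, -0.4, -2.0]
width: 11.4
grip_force: 28.9
```

Emit:
{"name": "drive_tool", "arguments": {"steps": [{"x": 0, "y": 0, "z": -0.4, "ax": 0, "ay": 0, "az": 0, "gripper": 0}, {"x": 0, "y": 0, "z": -0.4, "ax": 0, "ay": 0, "az": 0, "gripper": 0}, {"x": 0, "y": 0, "z": -0.4, "ax": 0, "ay": 0, "az": 0, "gripper": 0}, {"x": 0, "y": 0, "z": -0.4, "ax": 0, "ay": 0, "az": 0, "gripper": 0}, {"x": 0, "y": 0, "z": -0.1, "ax": 0, "ay": 0, "az": 0, "gripper": 0}, {"x": 0, "y": 0, "z": 0, "ax": 0, "ay": 0, "az": 0, "gripper": 0}, {"x": 0, "y": 0, "z": 0, "ax": 0, "ay": 0, "az": 0, "gripper": 0}]}}

```text
time_s: 15.45
ee_pos: [517.0, -115.0, 159.7]
eef_rot: [-0.01, 0.998, -0.063, 0.001]
ft_force: [0.4, -1.1, -1.8]
width: 11.3
grip_force: 29.1
```

```bash
python3 snap.py side s5 top_bin; python3 snap.py top t5 top_bin;python3 snap.py wrist w5 top_bin; python3 - <<'E' 2>/dev/null
from h import *
np.set_printoptions(suppress=True)
o=status.get_obs();print(o["ee_pos"],o["eef_rot"],o["ft_force"],o["width"])
H=[529.4,-49.5,o["ee_pos"][2]+23.2,3.0256,0]
for f,he,box in (("w5",[0,1],225),("t5",[0,1,2,3],None),("s5",[0,1,2,3],None)):
    c=load(f+".npz")
    for e in ([he] if f=="w5" else [he,[1,2,3],[1,2],[3]]): print(f,e,"held",edgefit(c,H,e,box=box,free=(0,1,3)))
a=load("s5.npz")["frame"][110:250,280:420,::-1];b=load("t5.npz")["frame"][150:290,270:410,::-1]
cv2.imwrite("pics/h5.png",cv2.resize(np.hstack([a,b]),(800,400),interpolation=cv2.INTER_CUBIC))
E
```

```text
top_bin 0.57 [314.0, 142.6, 382.6, 194.5]
top_bin 0.72 [307.8, 182.6, 377.6, 280.9]
top_bin 0.59 [0.0, 17.5, 332.8, 366.1]
[ 516.58166796 -114.74564949  159.07553394] [-0.00992887  0.99793639 -0.06343058  0.00097249] [ 1.14731054 -0.08056786 -1.21073561] 11.206615806472296
w5 [0, 1] held (array([528.1443, -50.3295, 182.2755,   3.0458,   0.    ]), np.int64(51), np.float64(0.24))
t5 [0, 1, 2, 3] held (array([529.3827, -50.4163, 182.2755,   3.0145,   0.    ]), np.int64(118), np.float64(0.24))
t5 [1, 2, 3] held (array([529.4206, -50.5881, 182.2755,   3.0171,   0.    ]), np.int64(108), np.float64(0.24))
t5 [1, 2] held (array([529.2724, -50.5856, 182.2755,   3.0214,   0.    ]), np.int64(80), np.float64(0.23))
t5 [3] held (array([  330.5012, -1480.3566,   182.2755,     2.9929,     0.    ]), np.int64(0), np.float64(nan))
s5 [0, 1, 2, 3] held (array([530.8268, -50.7651, 182.2755,   3.0207,   0.    ]), np.int64(103), np.float64(0.24))
s5 [1, 2, 3] held (array([4064.5775,  366.0497,  182.2755,    4.5628,    0.    ]), np.int64(0), np.float64(nan))
s5 [1, 2] held (array([642.8041, 910.6661, 182.2755,   3.0285,   0.    ]), np.int64(0), np.float64(nan))
s5 [3] held (array([331.084 , -84.2055, 182.2755,  -0.0982,   0.    ]), np.int64(0), np.float64(nan))
```

View pics/h5.png

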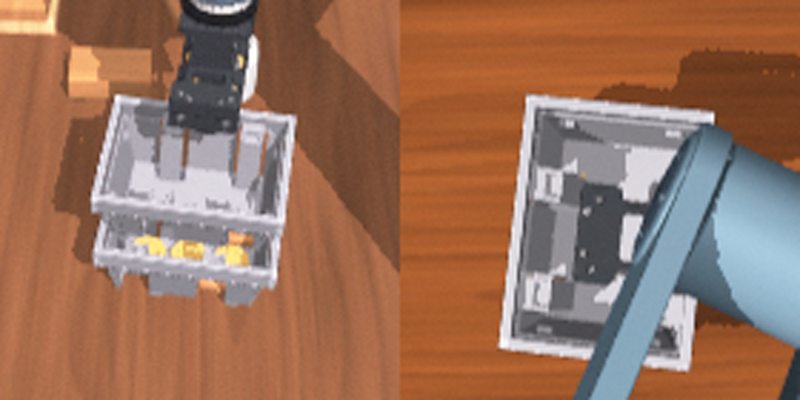

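Both fixed cameras put the held bin about 0.5 mm too far in x and 1.5 mm in y from the lower bin; yaw agrees within 0.005 rad. I'll correct that and lower slowly, watching the force.

Emit:
{"name": "drive_tool", "arguments": {"steps": [{"x": -0.01, "y": -0.025, "z": -0.1, "ax": 0, "ay": 0, "az": 0, "gripper": 0}, {"x": 0, "y": 0, "z": -0.1, "ax": 0, "ay": 0, "az": 0, "gripper": 0}, {"x": 0, "y": 0, "z": -0.1, "ax": 0, "ay": 0, "az": 0, "gripper": 0}, {"x": 0, "y": 0, "z": 0, "ax": 0, "ay": 0, "az": 0, "gripper": 0}]}}

```text
time_s: 16.25
ee_pos: [515.7, -115.8, 143.2]
eef_rot: [-0.01, 0.998, -0.064, 0.0]
ft_force: [0.0, -0.3, -1.6]
width: 11.5
grip_force: 29.3
```

Emit:
{"name": "drive_tool", "arguments": {"steps": [{"x": 0, "y": 0, "z": -0.04, "ax": 0, "ay": 0, "az": 0, "gripper": 0}, {"x": 0, "y": 0, "z": -0.04, "ax": 0, "ay": 0, "az": 0, "gripper": 0}, {"x": 0, "y": 0, "z": 0, "ax": 0, "ay": 0, "az": 0, "gripper": 0}]}}

```text
time_s: 16.62
ee_pos: [516.2, -116.3, 140.1]
eef_rot: [-0.01, 0.998, -0.064, 0.001]
ft_force: [-0.7, -2.5, 1.6]
width: 11.1
grip_force: 29.9
```

Emit:
{"name": "drive_tool", "arguments": {"steps": [{"x": 0, "y": 0, "z": -0.03, "ax": 0, "ay": 0, "az": 0, "gripper": 0}, {"x": 0, "y": 0, "z": 0, "ax": 0, "ay": 0, "az": 0, "gripper": 0}]}}

```text
time_s: 16.88
ee_pos: [516.4, -116.5, 139.7]
eef_rot: [-0.01, 0.998, -0.063, 0.001]
ft_force: [-3.7, -1.3, 9.9]
width: 11.4
grip_force: 30.2
```

```bash
python3 snap.py side s6 top_bin; python3 snap.py top t6 top_bin; python3 - <<'E' 2>/dev/null
from h import *
np.set_printoptions(suppress=True)
o=status.get_obs();print(o["ee_pos"],o["ft_force"],o["torque"])
H=[529.4,-51,162,3.0256,0]
for f in ("t6","s6"):
    c=load(f+".npz")
    for fr in ((0,1,3),(0,1,2,3,4)): print(f,edgefit(c,H,[0,1,2,3],free=fr))
E
```

```text
top_bin 0.89 [310.2, 146.5, 382.6, 198.4]
top_bin 0.57 [309.9, 182.3, 377.1, 279.9]
[ 516.40765537 -116.45580354  139.72566681] [-4.55894573 -0.80441212  9.65910424] [-0.15779159  0.78325307  0.06891944]
t6 (array([528.8684, -52.1216, 162.    ,   3.0191,   0.    ]), np.int64(120), np.float64(0.2))
t6 (array([528.7485, -52.0228, 163.6219,   3.0172,   0.0572]), np.int64(119), np.float64(0.19))
s6 (array([530.029 , -53.7072, 162.    ,   3.0194,   0.    ]), np.int64(102), np.float64(0.19))
s6 (array([530.8511, -48.0835, 160.6628,   3.0156,   0.0892]), np.int64(104), np.float64(0.15))
```

Contact at TCP z ≈ 139.7 (origin about 77 mm above the lower bin's) means the feet are up on the pocket walls. I'll ease off and probe sideways in small steps.

Emit:
{"name": "drive_tool", "arguments": {"steps": [{"x": -0.02, "y": 0, "z": 0.02, "ax": 0, "ay": 0, "az": 0, "gripper": 0}, {"x": 0, "y": 0, "z": -0.01, "ax": 0, "ay": 0, "az": 0, "gripper": 0}, {"x": 0, "y": 0, "z": 0, "ax": 0, "ay": 0, "az": 0, "gripper": 0}]}}

```text
time_s: 17.45
ee_pos: [515.5, -116.2, 139.7]
eef_rot: [-0.01, 0.998, -0.063, 0.001]
ft_force: [-2.1, -2.0, 7.6]
width: 11.4
grip_force: 30.2
```

Emit:
{"name": "drive_tool", "arguments": {"steps": [{"x": -0.02, "y": 0, "z": 0, "ax": 0, "ay": 0, "az": 0, "gripper": 0}, {"x": 0, "y": 0, "z": 0, "ax": 0, "ay": 0, "az": 0, "gripper": 0}]}}

```text
time_s: 17.7
ee_pos: [515.3, -116.2, 139.8]
eef_rot: [-0.01, 0.998, -0.064, 0.002]
ft_force: [2.2, -1.9, 5.0]
width: 11.4
grip_force: 30.1
```

Emit:
{"name": "drive_tool", "arguments": {"steps": [{"x": 0, "y": -0.02, "z": -0.01, "ax": 0, "ay": 0, "az": 0, "gripper": 0}, {"x": 0, "y": 0, "z": 0, "ax": 0, "ay": 0, "az": 0, "gripper": 0}]}}

```text
time_s: 17.95
ee_pos: [515.2, -116.8, 139.5]
eef_rot: [-0.01, 0.998, -0.064, 0.002]
ft_force: [0.7, 1.1, 8.3]
width: 11.4
grip_force: 30.4
```

Emit:
{"name": "drive_tool", "arguments": {"steps": [{"x": 0, "y": -0.02, "z": 0, "ax": 0, "ay": 0, "az": 0, "gripper": 0}, {"x": 0, "y": 0, "z": 0, "ax": 0, "ay": 0, "az": 0, "gripper": 0}]}}

```text
time_s: 18.2
ee_pos: [515.2, -117.5, 139.4]
eef_rot: [-0.01, 0.998, -0.064, 0.002]
ft_force: [1.8, 2.3, 7.4]
width: 11.6
grip_force: 30.7
```

```bash
python3 snap.py side s7 top_bin; python3 snap.py top t7 top_bin; python3 - <<'E' 2>/dev/null
from h import *
np.set_printoptions(suppress=True)
o=status.get_obs();print(o["ee_pos"],o["ft_force"],o["torque"])
for f in ("s6","s7","t7"):
    c=load(f+".npz")
    print(f,edgefit(c,[529.4,-51,162,3.0256,0],[0,1,2,3]))
    if f[0]=="s":print("  lower y-edge",edgefit(c,[529.6,-52,86,-.117,0],[0,1,3]),edgefit(load("s4.npz"),[529.6,-52,86,-.117,0],[0,1,3]))
E
```

```text
top_bin 0.62 [310.9, 144.3, 383.0, 201.0]
top_bin 0.93 [306.9, 185.6, 380.1, 279.8]
[ 515.16543394 -117.44808591  139.38641436] [0.76091247 2.29524426 7.19736281] [ 0.52760124 -0.11204231  0.00368692]
s6 (array([530.029 , -53.7072, 162.    ,   3.0194,   0.    ]), np.int64(102), np.float64(0.19))
  lower y-edge (array([531.0469, -33.8125,  86.    ,  -0.1515,   0.    ]), np.int64(96), np.float64(0.45)) (array([532.9584, -31.8477,  86.    ,  -0.1101,   0.    ]), np.int64(55), np.float64(0.21))
s7 (array([529.5361, -54.1194, 162.    ,   3.0137,   0.    ]), np.int64(102), np.float64(0.21))
  lower y-edge (array([530.8488, -33.9319,  86.    ,  -0.1537,   0.    ]), np.int64(97), np.float64(0.28)) (array([532.9584, -31.8477,  86.    ,  -0.1101,   0.    ]), np.int64(55), np.float64(0.21))
t7 (array([528.0411, -53.264 , 162.    ,   3.0139,   0.    ]), np.int64(118), np.float64(0.24))
```

```bash
cat > joint.py <<'E'
from h import *
def corn(p,L=195,W=145):
    x,y,z,a,r,t=p;R=cv2.Rodrigues(np.array([0,0,a]))[0]@cv2.Rodrigues(np.array([r,0,0.]))[0]@cv2.Rodrigues(np.array([0,t,0.]))[0]
    return np.array([[L/2,W/2,0],[-L/2,W/2,0],[-L/2,-W/2,0],[L/2,-W/2,0]])@R.T+[x,y,z]
ts=np.linspace(.05,.95,50)
def pts(c,p,E): 
    P=corn(p);return np.vstack([proj(c,P[i]+(P[(i+1)%4]-P[i])*ts[:,None]) for i in E])
def joint(cams,p,off0=None,it=4,sr=5):
    """cams: list (capture,edges,maxrow). offsets (dx,dy) per camera after the first, prior 2 mm"""
    n=len(cams);v=np.r_[p,np.zeros(2*n)]
    for _ in range(it):
        data=[]
        for ci,(c,E,box) in enumerate(cams):
            pp=v[:6].copy();pp[:2]+=v[6+2*ci:8+2*ci];q=pts(c,pp,E);ctr=proj(c,corn(pp)).mean(0);s=cv2.GaussianBlur(sat(c),(0,0),.8)
            for j in range(len(E)):
                e=q[j*50:j*50+50];d=e[-1]-e[0];nn=np.array([-d[1],d[0]])/np.linalg.norm(d);nn*=np.sign(nn@(e.mean(0)-ctr))
                o=np.arange(-sr,sr+.01,.25);g=cv2.remap(s,(e[:,:1]+nn[0]*o).astype(np.float32),(e[:,1:]+nn[1]*o).astype(np.float32),1,borderValue=0)
                dg=np.gradient(g,axis=1);data.append((ci,c,E[j],e,nn,o[dg.argmax(1)],(dg.max(1)>8)&(e.min(1)>2)&(e[:,1]<box)))
        def res(v):
            out=[v[6:]/2*3]
            for ci,c,i,e,nn,ob,ok in data:
                pp=v[:6].copy();pp[:2]+=v[6+2*ci:8+2*ci];r=((pts(c,pp,[i])-e)@nn-ob)[ok];r=np.sign(r)*np.sqrt(np.log1p((r/.5)**2))*.5
                out.append(r)
            return np.concatenate(out)
        r=least_squares(res,v,diff_step=1e-6,x_scale=[1,1,1,.01,.01,.01]+[1]*2*n);v=r.x
    J=r.jac;cov=np.linalg.pinv(J.T@J)*.3**2*4
    return v,np.sqrt(np.diag(cov))[:6],[(ci,i,int(ok.sum())) for ci,c,i,e,nn,ob,ok in data]
E
python3 - <<'E'
from joint import *
np.set_printoptions(suppress=True,precision=3)
for k,p,ww in (("4",[481.5,130,325,3.04,.02,0],"w3"),("5",[529.4,-50.5,182,3.02,0,0],"w5"),("7",[528.5,-53,162,3.014,0,0],None)):
    cams=[(load(f"t{k}.npz"),[0,1,2,3],999),(load(f"s{k}.npz"),[0,1,3],999)]
    if k=="4": cams[0]=(cams[0][0],[0,1,2],225)
    for cc in ([cams,cams+[(load(ww+".npz"),[0,1],225)]] if ww else [cams]):
        v,sd,n=joint(cc,np.array(p,float));print(k,v[:6],"off",v[6:],"sd",sd,n)
E
```

```text
4 [482.631 126.717 321.296   3.041   0.027  -0.002] off [-0.453  0.102  0.452 -0.103] sd [0.332 0.588 0.871 0.003 0.014 0.007] [(0, 0, 7), (0, 1, 50), (0, 2, 11), (1, 0, 27), (1, 1, 23), (1, 3, 50)]
4 [482.93  130.114 319.336   3.038   0.101  -0.011] off [-0.273 -0.44   0.344 -0.123 -0.079  0.562] sd [0.279 0.369 0.584 0.002 0.008 0.007] [(0, 0, 7), (0, 1, 50), (0, 2, 11), (1, 0, 28), (1, 1, 22), (1, 3, 50), (2, 0, 20), (2, 1, 49)]
5 [530.403 -49.869 177.633   3.016   0.083  -0.001] off [-0.659 -0.041  0.658  0.041] sd [0.327 0.469 0.924 0.002 0.016 0.008] [(0, 0, 14), (0, 1, 50), (0, 2, 50), (0, 3, 36), (1, 0, 29), (1, 1, 50), (1, 3, 50)]
5 [530.323 -49.333 176.289   3.017   0.111  -0.002] off [-0.486 -0.306  0.851  0.059 -0.373  0.248] sd [0.281 0.304 0.652 0.002 0.007 0.008] [(0, 0, 13), (0, 1, 50), (0, 2, 50), (0, 3, 36), (1, 0, 29), (1, 1, 50), (1, 3, 50), (2, 0, 19), (2, 1, 50)]
7 [528.66  -53.309 163.25    3.013  -0.002   0.005] off [-0.545  0.012  0.544 -0.012] sd [0.327 0.447 1.051 0.002 0.017 0.008] [(0, 0, 13), (0, 1, 50), (0, 2, 50), (0, 3, 35), (1, 0, 29), (1, 1, 50), (1, 3, 50)]
```

The joint fit shows the bin tilts about 0.08-0.1 rad when free. Now it is level (roll ≈ 0) with its origin about 77 mm up, i.e. standing on the pocket walls. It is off by about (-0.65, -1.3) mm with yaw 0.009 short, so I'll slide it back.

Emit:
{"name": "drive_tool", "arguments": {"steps": [{"x": 0.012, "y": 0.012, "z": 0, "ax": 0, "ay": 0, "az": 0.06, "gripper": 0}, {"x": 0, "y": 0, "z": 0, "ax": 0, "ay": 0, "az": 0, "gripper": 0}]}}

```text
time_s: 18.65
ee_pos: [515.4, -117.0, 139.5]
eef_rot: [-0.01, 0.998, -0.061, 0.002]
ft_force: [-1.3, 1.3, 10.0]
width: 11.6
grip_force: 30.5
```

Emit:
{"name": "drive_tool", "arguments": {"steps": [{"x": 0.012, "y": 0.012, "z": 0, "ax": 0, "ay": 0, "az": 0.06, "gripper": 0}, {"x": 0, "y": 0, "z": 0, "ax": 0, "ay": 0, "az": 0, "gripper": 0}]}}

```text
time_s: 18.9
ee_pos: [515.6, -116.6, 139.5]
eef_rot: [-0.01, 0.998, -0.059, 0.001]
ft_force: [-3.1, 0.7, 11.6]
width: 11.1
grip_force: 30.4
```

```bash
cat > m.py <<'E'
import sys
from joint import *
np.set_printoptions(suppress=True,precision=3)
k=sys.argv[1]
for n in("top","side"):
    c=optics.capture(n);np.savez(f"{n[0]}{k}.npz",**c)
o=status.get_obs();print(o["ee_pos"],o["ft_force"],o["torque"])
v,sd,n=joint([(load(f"t{k}.npz"),[0,1,2,3],999),(load(f"s{k}.npz"),[0,1,3],999)],np.array([528.7,-52,162,3.018,0,0]))
print(v[:6],"top-only",v[:2]+v[6:8],"minus lower",(v[:2]+v[6:8]-[528.77,-52.03]).round(2),"yaw",(v[3]-3.0225).round(4))
# lower-bin motion since hover: image shift of its front wall in side view
a=cv2.cvtColor(load("s5.npz")["frame"],cv2.COLOR_RGB2GRAY)[204:220,318:372].astype(np.float32);b=cv2.cvtColor(load(f"s{k}.npz")["frame"],cv2.COLOR_RGB2GRAY)[204:220,318:372].astype(np.float32)
W=np.eye(2,3,dtype=np.float32)
try: print("lower shift px",cv2.findTransformECC(a,b,W,cv2.MOTION_TRANSLATION)[0],W[:,2])
except cv2.error as e: print("ecc fail")
E
python3 m.py 8
```

```text
[ 515.546 -116.606  139.547] [-2.956  1.201 10.815] [ 0.305  0.664 -0.092]
[529.08  -52.516 162.699   3.014   0.001  -0.003] top-only [528.542 -52.508] minus lower [-0.23 -0.48] yaw -0.009
lower shift px 0.9963851663539917 [ 0.033 -0.057]
```

```bash
python3 - <<'E'
from joint import *
np.set_printoptions(suppress=True,precision=3)
t4,s4,w3=[load(f+".npz") for f in("t4","s4","w3")]
p=np.array([529.4,-51,86,-.118,0,0])
for nm,cc in (("t",[(t4,[0,1,2,3],999)]),("t123",[(t4,[1,2,3],999)]),("s",[(s4,[1,2,3],999)]),("ts",[(t4,[0,1,2,3],999),(s4,[1,2,3],999)]),("tsw",[(t4,[0,1,2,3],999),(s4,[1,2,3],999),(w3,[0,1,2,3],999)])):
    v,sd,n=joint(cc,p,sr=4);print(nm,v[:6],v[6:],sd,[x[2] for x in n])
for e in([0,1,2,3],[0],[2],[1],[3]):
    for f,c in(("t",t4),("s",s4)): print(e,f,edgefit(c,[528.8,-52,86,-.119,0],e,free=(0,) if e in([1],[3]) else (1,) if len(e)==1 else (0,1,3)))
E
```

```text
t [528.628 -51.178  88.686  -0.122  -0.127  -0.021] [-0.  0.] [0.672 0.469 1.975 0.004 0.031 0.066] [33, 25, 50, 50]
t123 [528.408 -51.106  91.999  -0.117  -0.01   -0.02 ] [-0. -0.] [1.263 0.619 3.65  0.01  0.098 0.102] [25, 50, 50]
s [588.6   764.644 850.057  -0.248  -0.783   1.35 ] [-0.002  0.   ] [  5.474 106.759 102.774   0.011   0.018   0.103] [1, 16, 15]
ts [528.563 -52.079  93.496  -0.111   0.095  -0.013] [-0.36  -0.038  0.359  0.038] [0.492 0.454 2.018 0.005 0.026 0.023] [33, 26, 50, 50, 0, 8, 50]
tsw [529.728 -49.805  86.79   -0.119  -0.03    0.006] [-0.654 -1.509  0.526 -0.023  0.125  1.533] [0.28  0.298 0.28  0.002 0.004 0.006] [34, 25, 50, 50, 0, 8, 50, 50, 50, 50, 50]
[0, 1, 2, 3] t (array([528.92, -51.96,  86.  ,  -0.12,   0.  ]), np.int64(128), np.float64(0.23))
[0, 1, 2, 3] s (array([530.801, -51.75 ,  86.   ,  -0.119,   0.   ]), np.int64(55), np.float64(0.17))
[0] t (array([528.8  , -51.991,  86.   ,  -0.119,   0.   ]), np.int64(29), np.float64(0.25))
[0] s (array([528.8  , -32.127,  86.   ,  -0.119,   0.   ]), np.int64(16), np.float64(0.5))
[2] t (array([528.8  , -51.822,  86.   ,  -0.119,   0.   ]), np.int64(40), np.float64(0.23))
[2] s (array([528.8  , -52.244,  86.   ,  -0.119,   0.   ]), np.int64(6), np.float64(0.05))
[1] t (array([527.979, -52.   ,  86.   ,  -0.119,   0.   ]), np.int64(20), np.float64(0.12))
[1] s (array([510.983, -52.   ,  86.   ,  -0.119,   0.   ]), np.int64(15), np.float64(0.24))
[3] t (array([529.166, -52.   ,  86.   ,  -0.119,   0.   ]), np.int64(40), np.float64(0.24))
[3] s (array([530.622, -52.   ,  86.   ,  -0.119,   0.   ]), np.int64(40), np.float64(0.06))
```

The lower bin has not moved. Refined against it, the top bin still needs about +0.8 in x, +0.5 in y and +0.009 rad.

Emit:
{"name": "drive_tool", "arguments": {"steps": [{"x": 0.016, "y": 0.008, "z": 0.01, "ax": 0, "ay": 0, "az": 0.06, "gripper": 0}, {"x": 0, "y": 0, "z": 0, "ax": 0, "ay": 0, "az": 0, "gripper": 0}]}}

```text
time_s: 19.25
ee_pos: [515.9, -116.3, 139.7]
eef_rot: [-0.01, 0.998, -0.056, 0.001]
ft_force: [-5.0, -0.4, 9.7]
width: 11.5
grip_force: 30.3
```

Emit:
{"name": "drive_tool", "arguments": {"steps": [{"x": 0.016, "y": 0.008, "z": 0, "ax": 0, "ay": 0, "az": 0.06, "gripper": 0}, {"x": 0, "y": 0, "z": 0, "ax": 0, "ay": 0, "az": 0, "gripper": 0}]}}

```text
time_s: 19.5
ee_pos: [516.7, -116.3, 139.7]
eef_rot: [-0.01, 0.999, -0.054, 0.001]
ft_force: [-5.0, -2.2, 9.9]
width: 11.8
grip_force: 30.3
```

```bash
python3 m.py 9
```

```text
[ 516.674 -116.336  139.7  ] [-4.685 -1.667 10.469] [-0.127  0.868 -0.095]
[529.527 -51.977 162.207   3.022   0.013   0.002] top-only [528.957 -51.971] minus lower [0.19 0.06] yaw -0.0001
lower shift px 0.9979802677041516 [ 0.003 -0.025]
```

All contact signs point to the feet sitting on x-end walls, and the side and wrist estimates suggest more +x. I'll sweep that way in small steps.

Emit:
{"name": "drive_tool", "arguments": {"steps": [{"x": 0.016, "y": 0, "z": 0, "ax": 0, "ay": 0, "az": 0, "gripper": 0}, {"x": 0, "y": 0, "z": 0, "ax": 0, "ay": 0, "az": 0, "gripper": 0}]}}

```text
time_s: 19.85
ee_pos: [517.0, -116.4, 139.7]
eef_rot: [-0.01, 0.999, -0.054, -0.0]
ft_force: [-7.1, -2.1, 11.5]
width: 12.0
grip_force: 30.3
```

Emit:
{"name": "drive_tool", "arguments": {"steps": [{"x": 0.016, "y": 0, "z": 0, "ax": 0, "ay": 0, "az": 0, "gripper": 0}, {"x": 0, "y": 0, "z": 0, "ax": 0, "ay": 0, "az": 0, "gripper": 0}]}}

```text
time_s: 20.1
ee_pos: [517.8, -116.5, 139.9]
eef_rot: [-0.009, 0.999, -0.054, -0.0]
ft_force: [-7.4, -2.4, 12.3]
width: 11.7
grip_force: 30.4
```

```bash
python3 m.py 10
```

```text
[ 517.729 -116.503  139.841] [-7.162 -1.805 12.465] [-0.297  1.453 -0.068]
[530.616 -52.206 162.63    3.025   0.011  -0.003] top-only [530.066 -52.211] minus lower [ 1.3  -0.18] yaw 0.0024
lower shift px 0.9912122829748518 [ 0.011 -0.036]
```

x is not the cause. A remaining roll would shift the held-side feet outward onto their outer walls, so +y is the direction to try. I'll go back in x and step in +y.

Emit:
{"name": "drive_tool", "arguments": {"steps": [{"x": -0.024, "y": 0.016, "z": 0.01, "ax": 0, "ay": 0, "az": 0, "gripper": 0}, {"x": 0, "y": 0, "z": 0, "ax": 0, "ay": 0, "az": 0, "gripper": 0}]}}

```text
time_s: 20.45
ee_pos: [517.5, -115.7, 139.8]
eef_rot: [-0.01, 0.998, -0.054, 0.001]
ft_force: [-0.7, -4.3, 5.9]
width: 11.6
grip_force: 30.1
```

Emit:
{"name": "drive_tool", "arguments": {"steps": [{"x": -0.01, "y": 0.02, "z": 0, "ax": 0, "ay": 0, "az": 0, "gripper": 0}, {"x": 0, "y": 0, "z": 0, "ax": 0, "ay": 0, "az": 0, "gripper": 0}]}}

```text
time_s: 20.7
ee_pos: [517.2, -114.7, 139.7]
eef_rot: [-0.01, 0.998, -0.054, 0.001]
ft_force: [0.2, -4.3, 4.7]
width: 11.8
grip_force: 30.1
```

Emit:
{"name": "drive_tool", "arguments": {"steps": [{"x": 0, "y": 0.02, "z": 0, "ax": 0, "ay": 0, "az": 0, "gripper": 0}, {"x": 0, "y": 0, "z": 0, "ax": 0, "ay": 0, "az": 0, "gripper": 0}]}}

```text
time_s: 20.95
ee_pos: [516.5, -112.8, 138.9]
eef_rot: [-0.01, 0.998, -0.054, 0.0]
ft_force: [1.2, -2.5, 1.3]
width: 11.6
grip_force: 30.2
```

```bash
python3 m.py 11
```

```text
[ 516.419 -112.819  138.83 ] [ 1.373 -2.306  1.691] [-0.198 -0.053 -0.104]
[529.181 -48.629 161.774   3.025   0.004   0.004] top-only [528.608 -48.605] minus lower [-0.16  3.43] yaw 0.0029
lower shift px 0.9957987191292084 [ 0.006 -0.065]
```

The force dropped. Pressing down to see whether it goes in.

Emit:
{"name": "drive_tool", "arguments": {"steps": [{"x": 0, "y": 0, "z": -0.03, "ax": 0, "ay": 0, "az": 0, "gripper": 0}, {"x": 0, "y": 0, "z": -0.02, "ax": 0, "ay": 0, "az": 0, "gripper": 0}, {"x": 0, "y": 0, "z": 0, "ax": 0, "ay": 0, "az": 0, "gripper": 0}]}}

```text
time_s: 21.42
ee_pos: [516.6, -113.1, 136.7]
eef_rot: [-0.01, 0.998, -0.054, 0.0]
ft_force: [0.5, -3.8, 2.5]
width: 11.8
grip_force: 31.0
```

```bash
python3 m.py 12
```

```text
[ 516.573 -113.098  136.724] [-0.765 -3.151  2.719] [-0.202  0.155 -0.087]
[529.128 -49.208 160.548   3.027  -0.004  -0.   ] top-only [528.6   -49.184] minus lower [-0.17  2.85] yaw 0.0046
lower shift px 0.996540965748823 [-0.003 -0.033]
```

Emit:
{"name": "drive_tool", "arguments": {"steps": [{"x": 0, "y": -0.02, "z": -0.02, "ax": 0, "ay": 0, "az": 0, "gripper": 0}, {"x": 0, "y": -0.01, "z": -0.02, "ax": 0, "ay": 0, "az": 0, "gripper": 0}, {"x": 0, "y": 0, "z": 0, "ax": 0, "ay": 0, "az": 0, "gripper": 0}]}}

```text
time_s: 21.9
ee_pos: [516.5, -114.4, 134.6]
eef_rot: [-0.01, 0.998, -0.054, 0.0]
ft_force: [-1.0, -0.3, 4.2]
width: 11.9
grip_force: 31.8
```

```bash
python3 m.py 13
```

```text
[ 516.465 -114.425  134.614] [-0.46  -1.014  3.462] [ 0.271  0.176 -0.01 ]
[528.936 -50.762 160.232   3.028  -0.029   0.003] top-only [528.422 -50.743] minus lower [-0.35  1.29] yaw 0.0052
lower shift px 0.9966025275727929 [ 0.019 -0.032]
```

The held side is now home and the far feet are still up on their outer walls (roll -0.03). Shifting -y.

Emit:
{"name": "drive_tool", "arguments": {"steps": [{"x": 0, "y": -0.02, "z": 0, "ax": 0, "ay": 0, "az": 0, "gripper": 0}, {"x": 0, "y": -0.01, "z": 0, "ax": 0, "ay": 0, "az": 0, "gripper": 0}, {"x": 0, "y": 0, "z": 0, "ax": 0, "ay": 0, "az": 0, "gripper": 0}]}}

```text
time_s: 22.38
ee_pos: [516.5, -115.7, 134.5]
eef_rot: [-0.01, 0.998, -0.054, 0.0]
ft_force: [-0.3, 2.1, 1.0]
width: 11.9
grip_force: 31.7
```

```bash
python3 m.py 14
```

```text
[ 516.5   -115.876  134.579] [0.237 2.189 1.619] [ 0.742  0.025 -0.065]
[528.669 -52.    160.92    3.032  -0.038   0.002] top-only [528.067 -51.992] minus lower [-0.7   0.04] yaw 0.0099
lower shift px 0.9978443827134954 [ 0.019 -0.047]
```

Emit:
{"name": "drive_tool", "arguments": {"steps": [{"x": 0.004, "y": 0, "z": 0, "ax": 0, "ay": 0, "az": -0.07, "gripper": 0}, {"x": 0, "y": 0, "z": 0, "ax": 0, "ay": 0, "az": -0.07, "gripper": 0}, {"x": 0, "y": 0, "z": 0, "ax": 0, "ay": 0, "az": 0, "gripper": 0}]}}

```text
time_s: 22.85
ee_pos: [516.6, -116.0, 134.6]
eef_rot: [-0.01, 0.998, -0.059, 0.0]
ft_force: [-1.0, 2.2, 0.6]
width: 11.8
grip_force: 31.7
```

```bash
python3 m.py 15
```

```text
[ 516.65  -116.109  134.645] [-0.937  2.843  0.201] [0.723 0.139 0.11 ]
[528.65  -52.228 160.569   3.033  -0.032  -0.   ] top-only [528.063 -52.208] minus lower [-0.71 -0.18] yaw 0.0106
lower shift px 0.9984718310796499 [-0.018 -0.033]
```

Emit:
{"name": "drive_tool", "arguments": {"steps": [{"x": 0.004, "y": 0.006, "z": 0, "ax": 0, "ay": 0, "az": -0.1, "gripper": 0}, {"x": 0.004, "y": 0.006, "z": 0, "ax": 0, "ay": 0, "az": -0.1, "gripper": 0}, {"x": 0, "y": 0, "z": 0, "ax": 0, "ay": 0, "az": -0.1, "gripper": 0}, {"x": 0, "y": 0, "z": 0, "ax": 0, "ay": 0, "az": 0, "gripper": 0}]}}

```text
time_s: 23.45
ee_pos: [517.0, -115.9, 134.8]
eef_rot: [-0.01, 0.997, -0.071, 0.001]
ft_force: [-3.5, -0.4, 3.8]
width: 12.1
grip_force: 31.9
```

```bash
python3 m.py 16
```

```text
[ 517.193 -115.778  134.825] [-3.135 -0.292  4.481] [0.217 0.651 0.299]
[529.091 -52.07  160.654   3.034  -0.032   0.002] top-only [528.491 -52.048] minus lower [-0.28 -0.02] yaw 0.0116
lower shift px 0.9975889726149172 [-0.026 -0.049]
```

With the bin rolled -0.03 about the held side, the far feet sit about 2.7 mm outward, on their outer walls. So I'll push further -y.

Emit:
{"name": "drive_tool", "arguments": {"steps": [{"x": 0, "y": -0.02, "z": 0, "ax": 0, "ay": 0, "az": 0.1, "gripper": 0}, {"x": 0, "y": -0.02, "z": 0, "ax": 0, "ay": 0, "az": 0.1, "gripper": 0}, {"x": 0, "y": -0.015, "z": 0, "ax": 0, "ay": 0, "az": 0, "gripper": 0}, {"x": 0, "y": 0, "z": 0, "ax": 0, "ay": 0, "az": 0, "gripper": 0}]}}

```text
time_s: 24.05
ee_pos: [517.2, -117.1, 134.4]
eef_rot: [-0.011, 0.998, -0.064, 0.001]
ft_force: [-0.7, 5.2, 0.6]
width: 11.9
grip_force: 31.5
```

```bash
python3 m.py 17
```

```text
[ 517.229 -117.097  134.405] [0.266 5.18  1.558] [1.361 0.166 0.067]
[529.917 -53.356 160.156   3.026  -0.03   -0.   ] top-only [529.325 -53.322] minus lower [ 0.55 -1.29] yaw 0.0032
lower shift px 0.9956428321120673 [ 0.029 -0.022]
```

The far feet may simply be held up by the tool's tilt. I'll relieve the side force and rotate the far side down.

Emit:
{"name": "drive_tool", "arguments": {"steps": [{"x": -0.006, "y": 0.02, "z": 0, "ax": 0, "ay": 0, "az": 0, "gripper": 0}, {"x": 0, "y": 0.01, "z": 0, "ax": -0.13, "ay": 0.02, "az": 0, "gripper": 0}, {"x": 0, "y": 0, "z": 0, "ax": -0.13, "ay": 0.01, "az": 0, "gripper": 0}, {"x": 0, "y": 0, "z": 0, "ax": -0.1, "ay": 0.01, "az": 0, "gripper": 0}, {"x": 0, "y": 0, "z": 0, "ax": 0, "ay": 0, "az": 0, "gripper": 0}]}}

```text
time_s: 24.78
ee_pos: [517.1, -116.8, 135.0]
eef_rot: [0.005, 0.998, -0.063, 0.0]
ft_force: [0.0, 1.0, 1.9]
width: 11.8
grip_force: 32.3
```

```bash
python3 m.py 18
```

```text
[ 517.075 -116.818  134.953] [-0.557  1.946  2.017] [0.835 0.075 0.085]
[529.778 -53.032 161.045   3.025  -0.039   0.003] top-only [529.171 -53.02 ] minus lower [ 0.4  -0.99] yaw 0.0024
lower shift px 0.9968667038560276 [ 0.013 -0.038]
```

```bash
python3 - <<'E'
from joint import *
np.set_printoptions(suppress=True,precision=3)
for p in ([528.7,-53,121,-.11,0,0],[528.7,-53,121,-.11+np.pi,0,0]):
    E=[1,2,3] if p[3]<1 else [0,1,3]
    v,sd,n=joint([(load("top0.npz"),[0,1,2,3],999),(load("side0.npz"),E,999)],np.array(p));print(v,sd,[x[2] for x in n])
# single-camera, per-edge check of present state
for f in("t18","s18","t9","s9"):
    c=load(f+".npz")
    for e in([0],[2],[1],[3]):
        if f[0]=="s" and e==[2]:continue
        print(f,e,edgefit(c,[529,-52,160,3.0225,0],e,free=(1,) if e[0]%2==0 else(0,3)))
E
```

```text
[529.306 -52.836 125.149  -0.111   0.051   0.003  -0.571  -0.044   0.57
   0.044] [0.325 0.44  1.112 0.002 0.016 0.008] [50, 50, 50, 50, 50, 50, 50]
[529.303 -52.737 124.933   3.031  -0.044  -0.002  -0.584  -0.073   0.584
   0.073] [0.325 0.439 1.09  0.002 0.016 0.008] [50, 50, 50, 50, 50, 50, 50]
t18 [0] (array([529.   , -52.618, 160.   ,   3.022,   0.   ]), np.int64(12), np.float64(0.22))
t18 [2] (array([529.   , -52.953, 160.   ,   3.022,   0.   ]), np.int64(40), np.float64(0.2))
t18 [1] (array([529.413, -52.   , 160.   ,   3.027,   0.   ]), np.int64(40), np.float64(0.22))
t18 [3] (array([528.734, -52.   , 160.   ,   3.021,   0.   ]), np.int64(30), np.float64(0.21))
s18 [0] (array([529.   , -50.537, 160.   ,   3.022,   0.   ]), np.int64(22), np.float64(0.24))
s18 [1] (array([530.507, -52.   , 160.   ,   3.027,   0.   ]), np.int64(40), np.float64(0.21))
s18 [3] (array([530.785, -52.   , 160.   ,   3.023,   0.   ]), np.int64(40), np.float64(0.22))
t9 [0] (array([529.   , -51.875, 160.   ,   3.022,   0.   ]), np.int64(10), np.float64(0.15))
t9 [2] (array([529.   , -52.087, 160.   ,   3.022,   0.   ]), np.int64(40), np.float64(0.22))
t9 [1] (array([529.328, -52.   , 160.   ,   3.03 ,   0.   ]), np.int64(40), np.float64(0.25))
t9 [3] (array([528.306, -52.   , 160.   ,   3.018,   0.   ]), np.int64(28), np.float64(0.18))
s9 [0] (array([529.   , -55.742, 160.   ,   3.022,   0.   ]), np.int64(22), np.float64(0.13))
s9 [1] (array([530.597, -52.   , 160.   ,   3.034,   0.   ]), np.int64(40), np.float64(0.21))
s9 [3] (array([530.339, -52.   , 160.   ,   3.017,   0.   ]), np.int64(40), np.float64(0.17))
```

That settles it. On the nested bin, known to be level at 121 mm, this fit reads z +4 and roll -0.044. With that bias removed, the present state is z ≈ 157 (origin about 71 mm) and roll ≈ 0, so the feet are home. Releasing.

Emit:
{"name": "drive_tool", "arguments": {"steps": [{"x": 0, "y": 0.01, "z": 0, "ax": 0, "ay": 0, "az": 0, "gripper": 0}, {"x": 0, "y": 0, "z": 0, "ax": 0, "ay": 0, "az": 0, "gripper": 0.5}, {"x": 0, "y": 0, "z": 0, "ax": 0, "ay": 0, "az": 0, "gripper": 0.5}, {"x": 0, "y": 0, "z": 0, "ax": 0, "ay": 0, "az": 0, "gripper": 0.5}, {"x": 0, "y": 0, "z": 0, "ax": 0, "ay": 0, "az": 0, "gripper": 0.5}, {"x": 0, "y": 0, "z": 0.2, "ax": 0, "ay": 0, "az": 0, "gripper": 0.5}, {"x": 0, "y": 0, "z": 0.4, "ax": 0, "ay": 0, "az": 0, "gripper": 0.5}, {"x": 0, "y": 0, "z": 0.6, "ax": 0, "ay": 0, "az": 0, "gripper": 0.5}, {"x": 0, "y": 0, "z": 0.8, "ax": 0, "ay": 0, "az": 0, "gripper": 0.5}, {"x": 0, "y": 0, "z": 0.8, "ax": 0, "ay": 0, "az": 0, "gripper": 0.5}, {"x": 0, "y": 0, "z": 0.5, "ax": 0, "ay": 0, "az": 0, "gripper": 0.5}]}}

```text
time_s: 26.25
ee_pos: [517.5, -116.5, 303.0]
eef_rot: [0.005, 0.998, -0.063, 0.002]
ft_force: [0.3, 0.7, -0.1]
width: 44.0
grip_force: 0.0
```

Emit:
{"name": "drive_tool", "arguments": {"steps": [{"x": -0.5, "y": 0.9, "z": 0.3, "ax": 0, "ay": 0, "az": 0, "gripper": 0.5}, {"x": -0.5, "y": 0.9, "z": 0.3, "ax": 0, "ay": 0, "az": 0, "gripper": 0.5}, {"x": -0.3, "y": 0.9, "z": 0, "ax": 0, "ay": 0, "az": 0, "gripper": 0.5}, {"x": 0, "y": 0.9, "z": 0, "ax": 0, "ay": 0, "az": 0, "gripper": 0.5}, {"x": 0, "y": 0, "z": 0, "ax": 0, "ay": 0, "az": 0, "gripper": 0.5}]}}

```text
time_s: 26.88
ee_pos: [451.5, 66.1, 330.8]
eef_rot: [0.004, 0.998, -0.061, 0.001]
ft_force: [-1.2, -0.2, 0.3]
width: 43.7
grip_force: 0.0
```

```bash
python3 snap.py wrist w20 top_bin; python3 m.py 20; python3 - <<'E'
from joint import *
np.set_printoptions(suppress=True,precision=3)
c=load("w20.npz")
for p in ([529,-50,157,3.0225,0,0],):
    v,sd,n=joint([(c,[0,1,2,3],235)],np.array(p),sr=8);print("wrist",v[:6],sd,[x[2] for x in n])
a=load("s20.npz")["frame"][110:250,280:420,::-1];b=c["frame"][:,:,::-1]
cv2.imwrite("pics/f20.png",np.hstack([cv2.resize(a,(300,300)),cv2.resize(b,(480,300))]))
E
```

```text
top_bin 0.8 [347.8, 0.0, 511.8, 186.8]
[452.056  62.823 329.89 ] [ 0.341  0.397 -0.253] [0.059 0.191 0.007]
[529.773 -53.524 159.549   3.023  -0.032   0.   ] top-only [529.181 -53.495] minus lower [ 0.41 -1.46] yaw 0.0008
lower shift px 0.9986350059408371 [-0.028 -0.035]
wrist [535.435 -41.126 175.41    3.026   0.008   0.001] [0.65  0.449 1.653 0.003 0.017 0.007] [44, 0, 44, 49]
```

View pics/f20.png

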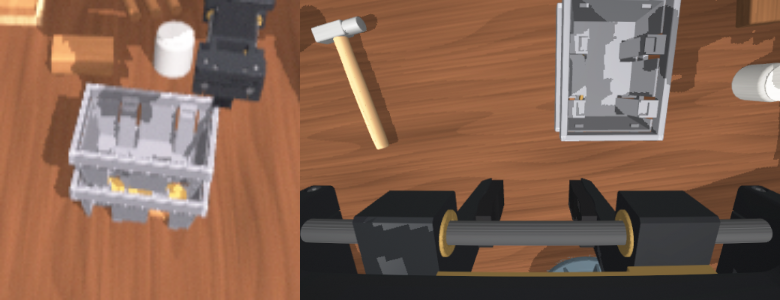

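The picture shows the bin stacked and free, with everything else untouched. I'll make one more precise check from a wrist view straight above, with z and tilt free.

Emit:
{"name": "drive_tool", "arguments": {"steps": [{"x": 0.1, "y": -0.75, "z": 0.23, "ax": 0, "ay": 0, "az": 0, "gripper": 0.5}, {"x": 0.1, "y": -0.75, "z": 0.23, "ax": 0, "ay": 0, "az": 0, "gripper": 0.5}, {"x": 0.1, "y": -0.75, "z": 0.23, "ax": 0, "ay": 0, "az": 0, "gripper": 0.5}, {"x": 0, "y": 0, "z": 0, "ax": 0, "ay": 0, "az": 0, "gripper": 0.5}, {"x": 0, "y": 0, "z": 0, "ax": 0, "ay": 0, "az": 0, "gripper": 0.5}]}}

```text
time_s: 27.7
ee_pos: [466.6, -49.3, 363.8]
eef_rot: [0.004, 0.998, -0.064, -0.0]
ft_force: [0.1, 0.2, -0.2]
width: 43.9
grip_force: 0.0
```

```bash
python3 snap.py wrist w21 top_bin; python3 - <<'E'
from joint import *
np.set_printoptions(suppress=True,precision=3)
print(status.get_obs()["ee_pos"])
for f,p in (("w1",[529.5,-50.7,121,-.11,0,0]),("w3",[529.5,-49.5,86,-.117,0,0]),("w21",[529.5,-50.5,157,3.0225,0,0])):
    v,sd,n=joint([(load(f+".npz"),[0,1,2,3],240)],np.array(p),sr=6);print(f,v[:6],sd,[x[2] for x in n])
# joint with fixed views, biases against nested reference
for nm,fs,p in (("nested",("top0","side0","w1"),[529,-52,121,3.031,0,0]),("now",("t20","s20","w21"),[529.5,-52,157,3.0225,0,0])):
    v,sd,n=joint([(load(fs[0]+".npz"),[0,1,2,3],999),(load(fs[1]+".npz"),[0,1,3],999),(load(fs[2]+".npz"),[0,1,2,3],240)],np.array(p),sr=6);print(nm,v,sd)
E
```

```text
top_bin 0.9 [237.5, 20.1, 379.5, 205.8]
[466.577 -48.395 363.725]
w1 [529.684 -50.478 121.722  -0.11   -0.011   0.004] [0.448 0.422 0.233 0.001 0.007 0.007] [50, 50, 50, 50]
w3 [529.823 -48.072  86.957  -0.118  -0.032   0.004] [0.436 0.416 0.285 0.002 0.004 0.006] [50, 50, 50, 50]
w21 [529.694 -50.938 157.705   3.025   0.007   0.006] [0.448 0.421 0.23  0.001 0.007 0.007] [50, 50, 50, 50]
nested [529.547 -51.636 121.886   3.032   0.006  -0.     -0.691  -0.872   0.608
  -0.171   0.08    1.043] [0.262 0.296 0.215 0.001 0.006 0.005]
now [529.951 -52.182 157.719   3.025   0.006   0.002  -0.586  -1.03    0.706
  -0.133  -0.122   1.163] [0.266 0.3   0.21  0.001 0.006 0.005]
```

The rim is 35.8 mm above its nested height (36 expected), and its tilt matches the nested reference, so the bin is home and level. Handing in.

```bash
python3 -c "
from workcell import job_done
print(job_done())"
```

```text
the job is handed in; nothing more can be done
None
```

I handed the job in with the top bin turned half a turn, released and standing level on the lower bin. By my last camera fit its origin is about 70.8 mm above the lower bin's, so the feet are home, but `job_done()` returned no verdict. The lower bin showed no movement in the side view, and the robot never went near the other items.

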